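# Set out the bench for the next brass tile

## Robot

A 6-joint arm with a two-finger parallel gripper is mounted at the origin on a cart in front of the work surface, level with it; the furniture and walls round the work are solid. World frame = base frame: x ahead of the robot, y to its left, z up, the work surface at z = 0. Lengths are in m, angles in rad, forces in N, time in s.
With the tool pointing down it reaches from about 0.275 to 0.775 m from the base axis. Payload 14.6 kg.
Tool frame: the origin (TCP) lies at the centre of the arm's flange, where the gripper is bolted on; the fingertips stand 173 mm ahead of it and the grasp point (between the pads) lies 155 mm ahead of it; z points along the fingers, x is the direction in which the jaws open and shut, and the axes are right-handed (so a half turn about z gives the same grasp; the last joint's range is limited). The gripper opens to 85 mm and grips with 20 to 120 N. Pads are 22 mm wide; open, the fingers measure 114 mm over their backs; the gripper's body (76 mm by 85 mm) begins 54 mm behind the grasp point. The pads swing forward as they close: fully open they stand 13 mm farther back than shut.
Start: joints at [1.084, 0.263, -0.048, 1.259, 0, 1.415], TCP at [0.171, 0.496, 0.405] pointing down, gripper open.
Joint ranges: [-2.65, 2.65], [-0.89, 1.7], [-1.18, 1.37], [-2.13, 2.11], [-1.35, 1.29], [-3.14, 3.14]. Speed limits (rad/s): [1.89, 1.89, 2.57, 2.79, 3.14, 3.14].

## Interface

Orientations are given as a unit quaternion [w, x, y, z].
In Python, from bench import bot gives the robot as it stands.
- The arm moves only by the shell command python3 -m pendant 'ROWS' [FORCE]. ROWS is JSON, one flat list of numbers, 5 for each row, row after row: the finger opening in mm, from 0 to 85.4, then the shift along the tool's x, y, z in mm, then the turn about the tool's z in rad. A call has exactly 8 rows; each row shifts and turns the commanded pose from where the row before left it, along the tool's axes as they then stand; what a row does not reach is not made up. A row lasts 1/8 s, in which the tool goes at most 62.5 mm and 10.7 degrees, less where a joint would pass 70% of its speed; a pose out of reach is approached as far as the arm can. A call with a gripper value outside its range is refused whole. The fingers move at their own pace and stop on an object; FORCE is the grip in N (left out, the last holds). Time passes only in rows, so rows that do not move let the fingers close, or fill a call up. It gives the time, the measured TCP pose, the force and the opening at its end, in the units of the state.
- bot.read_state(): the state, without advancing time (a new reading comes with each control period).
- bot.snapshot(name): name is "side" or "top"; returns (picture, depth): 384x512x3 uint8, red, green, blue; 384x512 float32, m along the optical axis (not along the pixel's ray), 0 where there is no reading.
- bot.calibration(name): a dict with "fx", "fy", "cx", "cy" (pixels), "k1" (the pictures are not rectified: a ray, as slopes to the right and down, at radius r is drawn at 1 + k1 r^2 times it, then the intrinsics apply), "view" (4x4, takes a point from world to camera coordinates). Camera axes: x right, y down, z forward; pixel columns grow to the right and rows downward; lengths in m; the calibration is good to about 2 mm. A picture is of the moment at which its call begins. calibration takes no time and is no camera call.
- bot.job_done(): hands the job in, once; it reports no verdict.
The state is a dict: "t": time; "joint_pos": joint angles; "joint_vel": joint speeds; "joint_efforts": joint torques, N m; "tcp_pos": TCP position; "tcp_rot": TCP orientation; "contact_force": force on the tool from outside, world axes, zero at the start; "moment": the same for the moment, N m; "width": finger opening in m.
Only numpy, scipy, OpenCV 4.12 (cv2) and the standard library are available. Lean on these libraries where they do the work, as an engineer would, in place of code of your own. Each camera call takes 0.05 s, during which the arm holds its last target.

## Task

Set the bench out for the next brass tile: put the wooden buffing block flat to the right of the steel bench block (right and left as you face the bench from the robot), level with it, with a gap of about 3 cm and its long sides parallel to the steel block's side; stand the eye loupe, now on the steel block, upright on the middle of the buffing block. Lay the brass tile flat on the middle of the steel block, square with it, and stand the jar upright midway between the steel block and the roll of tape, in line with them and touching neither. Leave the steel block, the roll of tape, the standing eraser and the pliers where they are.

Things in the scene. Friction and masses are not known exactly. Their poses are not given: they have to be found in the camera images.
- steel_block: polished plain steel bench block, a square plate 70 x 70 x 22 mm, 0.8 kg, lying loose on the bench; the middle of the row to be set out. Origin: centre of its underside; z up. It is turned at most 0.15 rad: its x axis points roughly away from the robot and its y axis roughly to the robot's left, each square to a side face. The eye loupe stands on it at the start.
- tape_roll: roll of tan masking tape lying flat, outside diameter 94 mm, height 18 mm, loose; 185 to 205 mm to the left (+y) of the steel block, centre to centre, and in line with it within 10 mm. Origin: centre of its underside, z up. Beyond it the monitor comes forward to 0.67 m straight ahead of the robot's axis, from 80 mm up: swing past with the hand within 0.5 m
- buff_block: dark hardwood buffing block with small felt spots on its sides, 49 mm (its x) x 100 mm (its y, the long way) x 24 mm high, lying flat, loose, 0.09 kg. Origin: centre of its underside, z up. Grasp it across the 49 mm
- loupe: black eye loupe, an upright barrel of 33 mm diameter and 35 mm height with a pale glass top, loose; at the start it stands on the steel block (its foot 22 mm above the bench), within 10 mm of the block's middle along each side. Origin: centre of its underside, z up
- tile: thin pressed brass tile, 54 mm (its x) x 38 mm (its y) x 5 mm thick, lying flat on the bench, loose. Origin: centre of its underside, z up. Pick it by its edges with the fingertips, across the 38 mm
- jar: squat grey jar with a black screw lid (fixed), 49 mm diameter (the lid 47 mm), 50 mm high, standing upright, loose, about 0.11 kg. Origin: centre of its underside, z up
- eraser: white block eraser standing on end, 16 x 28 mm in plan and 50 mm high, loose, a bystander behind the steel block (about 95 mm beyond its middle): leave it standing where it is. Origin: centre of its underside, z up
- pliers: pliers with red handles lying flat, 44 x 151 x 10 mm, loose, a bystander at the right end of the bench: leave alone. Origin: centre of its underside, long way along its y
Things that resemble listed ones, but are neither listed nor needed, are in the scene too. Leave any green look-alike of the jar alone.

How it is judged:
By the outcome, as a careful person would: the job done as asked, in the order asked, and still so for the second after the job is handed in, with the robot touching nothing.
It also fails if it takes over 112 s, if anything falls off the work surface, if the arm or the gripper's body presses on something with over 40 N, if the wrist force passes 120 N, or if a joint passes its speed limit or range.

## Working session

There is one attempt and no reset: what is moved stays moved. The work goes in short steps, Python scripts to look and compute and a shell command to move; the robot and the scene stay as the last step left them, time stands still between calls to the robot, and variables do not carry over. Pictures are saved under pics/ and viewed, and the job is handed in when it is done.

```bash
ls; mkdir -p pics; cat > h.py <<'E'
import numpy as np, cv2
from bench import bot
def snap(n,tag):
    im,d=bot.snapshot(n); cv2.imwrite(f'pics/{tag}.png',im[:,:,::-1]); np.save(f'pics/{tag}.npy',d); return im,d
def rays(n,uv):
    c=bot.calibration(n); K=np.array([[c['fx'],0,c['cx']],[0,c['fy'],c['cy']],[0,0,1.]])
    p=cv2.undistortPoints(np.array(uv,float).reshape(-1,1,2),K,np.array([c['k1'],0,0,0.])).reshape(-1,2)
    V=np.array(c['view']); R=V[:3,:3]; o=-R.T@V[:3,3]
    return o,np.c_[p,np.ones(len(p))]@R
def atz(n,uv,z):
    o,d=rays(n,uv); return o+d*((z-o[2])/d[:,2])[:,None]
def dep(n,uv,D):
    o,d=rays(n,uv); return np.array([o+di*D[int(round(v)),int(round(u))] for di,(u,v) in zip(d,uv)])
def proj(n,P):
    c=bot.calibration(n);V=np.array(c['view']);q=np.asarray(P,float)@V[:3,:3].T+V[:3,3];s=q[:,:2]/q[:,2:];r=(s**2).sum(1)[:,None];s=s*(1+c['k1']*r)
    return s*[c['fx'],c['fy']]+[c['cx'],c['cy']]
E
python3 - <<'E'
from h import *
for n in('side','top'):
    snap(n,n+'0'); c=bot.calibration(n); o,_=rays(n,[[0,0]]); print(n,c['fx'],c['k1'],o)
s=bot.read_state();print(s['t'],s['tcp_pos'],s['tcp_rot'],s['width'],s['contact_force'])
E
```

```text
pics
side 372.4972627395432 -0.03791777777414992 [0.39986384 1.01277542 0.73853347]
top 466.17382361610953 -0.008886414713398818 [ 0.17397381 -0.00280159  1.49762867]
0.1 [0.17100102 0.4962746  0.40428969] [ 2.21688092e-04  8.14182727e-01  5.80608529e-01 -4.17696207e-04] 0.08522888182843304 [-0.10060509  0.16480968 -0.96986687]
```

View pics/top0.png

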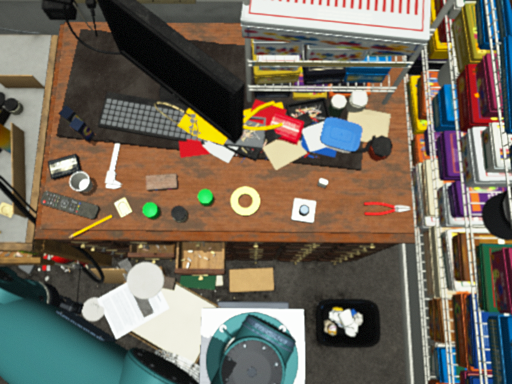

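View pics/side0.png

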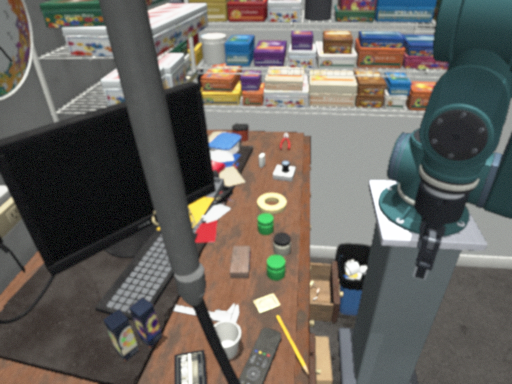

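```bash
python3 - <<'E'
import cv2,numpy as np
t=cv2.imread('pics/top0.png')
a=cv2.resize(t[165:245,35:235],None,fx=4,fy=4,interpolation=cv2.INTER_CUBIC)
b=cv2.resize(t[165:235,220:420],None,fx=4,fy=4,interpolation=cv2.INTER_CUBIC)
cv2.imwrite('pics/t0c.png',np.vstack([a[:,:800],b])[:600])
s=cv2.imread('pics/side0.png')
cv2.imwrite('pics/s0c.png',cv2.resize(s[185:384,160:320],None,fx=3,fy=3,interpolation=cv2.INTER_CUBIC))
E
```

```text
(no output)
```

View pics/t0c.png

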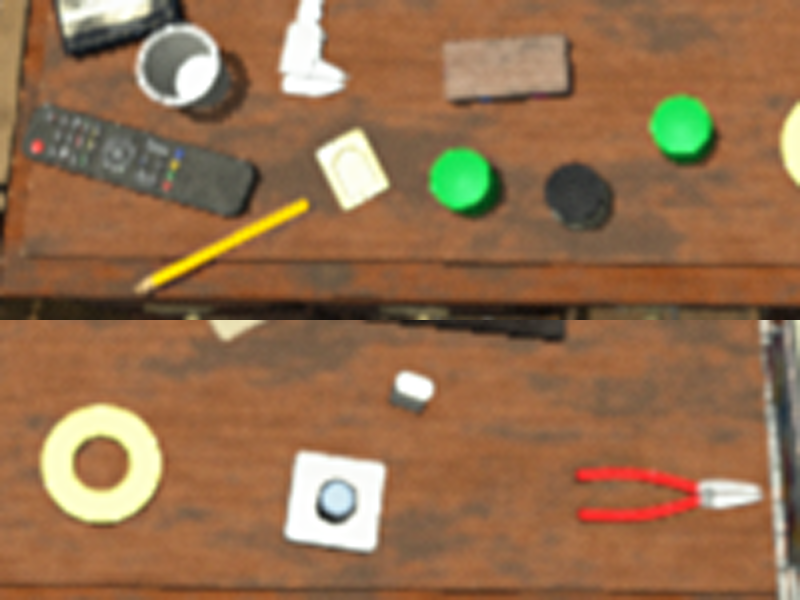

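View pics/s0c.png

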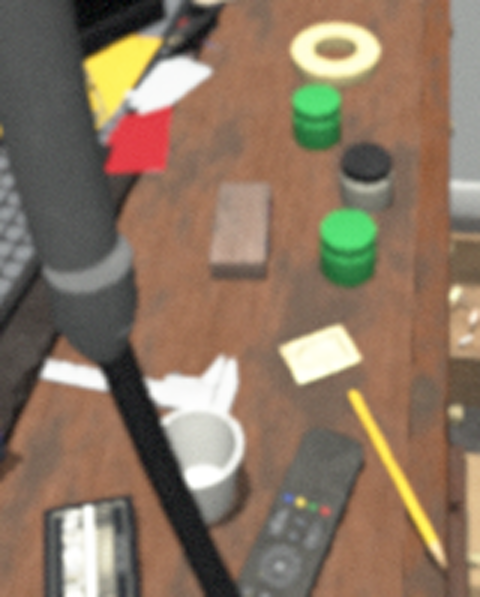

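```bash
cat >> h.py <<'E'
def hexh(im,win,f,n,z,S=6):
    """segment in upscaled window u0,u1,v0,v1, map contour to plane z"""
    u0,u1,v0,v1=win
    c=cv2.resize(im[v0:v1,u0:u1],None,fx=S,fy=S,interpolation=cv2.INTER_CUBIC)
    m=f(c.astype(int)).astype(np.uint8)
    cs,_=cv2.findContours(m,cv2.RETR_EXTERNAL,cv2.CHAIN_APPROX_NONE)
    k=max(cs,key=cv2.contourArea).reshape(-1,2)
    uv=(k+.5)/S-.5+[u0,v0]
    P=atz(n,uv,z)
    r=cv2.minAreaRect((P[:,:2]*1000).astype(np.float32))
    cc=cv2.minEnclosingCircle((P[:,:2]*1000).astype(np.float32))
    return uv.mean(0),r,cc
E
python3 - <<'E'
from h import *
im=cv2.imread('pics/top0.png')[:,:,::-1]; D=np.load('pics/top0.npy')
ms=lambda c:c.min(2)
A=dict(
 steel=((285,325,192,230),lambda c:c[:,:,2]>140,.022),
 tape=((224,266,180,222),lambda c:c[:,:,0]>165,.018),
 tile=((108,138,192,222),lambda c:c[:,:,2]>105,.005),
 eraser=((312,334,172,187),lambda c:c[:,:,2]>150,.05),
 lid=((168,192,200,226),lambda c:c[:,:,0]<60,.05),
 green1=((190,222,182,212),lambda c:(c[:,:,1]>c[:,:,0]+60),.05),
 green2=((136,166,198,224),lambda c:(c[:,:,1]>c[:,:,0]+60),.05),
 pliers=((360,412,198,220),lambda c:(c[:,:,0]>c[:,:,1]+90)&(c[:,:,0]>150),.01),
)
for k,(w,f,z) in A.items():
    print(k,*[np.round(np.array(x,dtype=object) if 0 else np.hstack([np.ravel(y) for y in x]),1) if i else np.round(x,1) for i,x in enumerate(hexh(im,w,f,'top',z))])
for uv in [(161,180),(304,210),(292,210),(123,207),(180,214),(161,196),(245,190),(323,182)]:
    print(uv,dep('top',[uv],D)[0].round(4))
E
```

```text
steel [303.4 209.9] [ 455.  -161.    75.3   74.9   81.8] [ 454.8 -161.1   49.6]
tape [245.2 198.5] [486.6  27.9  99.6 101.8  46. ] [489.5  27.4  54.2]
tile [122.5 206.9] [461.8 426.9  60.7  43.9  29.9] [461.4 427.1  34.1]
eraser [323.1 181.1] [ 543.8 -222.6   31.4   19.7   69.2] [ 544.2 -222.8   15.7]
lid [179.8 214.1] [435.7 233.1  43.8  48.5   5.9] [433.7 232.4  26.8]
green1 [205.1 196.5] [489.5 153.8  51.4  48.6  46.8] [488.9 153.7  26.7]
green2 [150.1 209.7] [445.2 326.3  50.3  51.1   0.6] [445.5 325.   27.5]
pliers [378.7 208.1] [ 465.4 -408.    46.3  100.9    0.6] [ 464.4 -406.6   51.9]
(161, 180) [0.5497 0.3034 0.0192]
(304, 210) [ 0.4486 -0.1599  0.0516]
(292, 210) [ 0.4585 -0.1265 -0.0028]
(123, 207) [0.4617 0.4262 0.0022]
(180, 214) [0.4321 0.231  0.0492]
(161, 196) [ 0.5004  0.3045 -0.0006]
(245, 190) [0.5198 0.0278 0.0155]
(323, 182) [ 0.5414 -0.2226  0.0472]
```

```bash
python3 - <<'E'
import cv2,numpy as np
t=cv2.imread('pics/top0.png')
a=cv2.resize(t[170:195,140:185],None,fx=16,fy=16,interpolation=cv2.INTER_CUBIC)
cv2.imwrite('pics/buff0.png',a)
E
```

```text
(no output)
```

View pics/buff0.png

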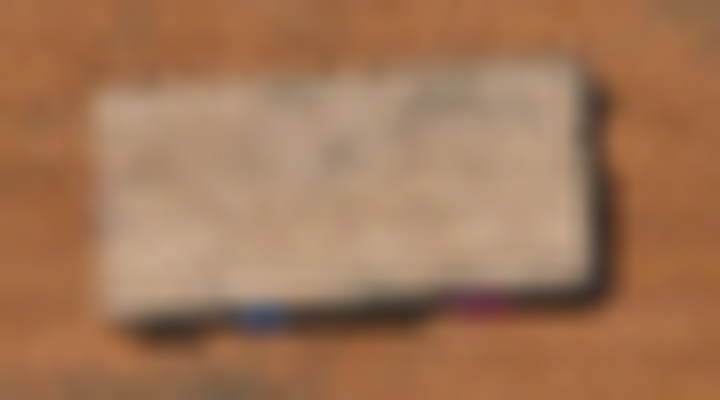

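```bash
python3 - <<'E'
from h import *
X=np.array([(97,95),(582,62),(590,290),(108,322)],float)
uv=(X+.5)/16-.5+[140,170]
P=atz('top',uv,.024)*1000; print(P.round(1),P.mean(0).round(1))
e=P[1]-P[0]+P[2]-P[3]; print('long dir deg',np.degrees(np.arctan2(e[1],e[0])), [np.linalg.norm(P[i]-P[(i+1)%4]).round(1) for i in range(4)])
print(proj('side',[[.455,-.161,.022],[.433,.232,.05],[.4615,.427,.005],[.4487,-.16,.057],[.5497,.3034,.024],[.489,.028,.018],[.544,-.2225,.05]]).round(1))
im=cv2.imread('pics/side0.png')
cv2.imwrite('pics/s0d.png',np.vstack([cv2.resize(im[145:185,255:320],None,fx=7,fy=7,interpolation=cv2.INTER_CUBIC),cv2.resize(im[225:265,240:305],None,fx=7,fy=7,interpolation=cv2.INTER_CUBIC)]))
E
```

```text
[[563.3 353.8  24. ]
 [571.3 254.8  24. ]
 [523.3 250.8  24. ]
 [515.6 348.5  24. ]] [543.4 302.   24. ]
long dir deg -85.43581117915602 [np.float64(99.3), np.float64(48.1), np.float64(98.0), np.float64(47.9)]
[[284.6 170.6]
 [284.6 236.1]
 [267.7 302.8]
 [286.5 162.6]
 [239.4 258.4]
 [270.9 201.2]
 [262.3 154.9]]
```

View pics/s0d.png

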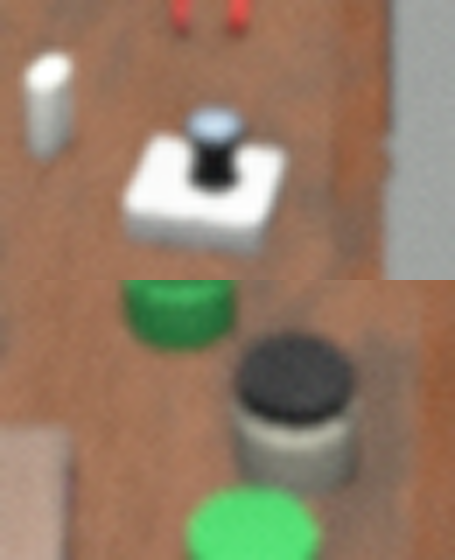

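```bash
python3 - <<'E'
import cv2,numpy as np
t=cv2.imread('pics/top0.png')
f=lambda u,v,w=24,S=12:cv2.resize(t[v-w//2:v+w//2,u-w//2:u+w//2],None,fx=S,fy=S,interpolation=cv2.INTER_CUBIC)
a=np.hstack([f(180,214),f(304,210)]);b=np.hstack([f(123,207),f(323,182)])
cv2.imwrite('pics/t4.png',np.vstack([a,b]))
E
```

```text
(no output)
```

View pics/t4.png

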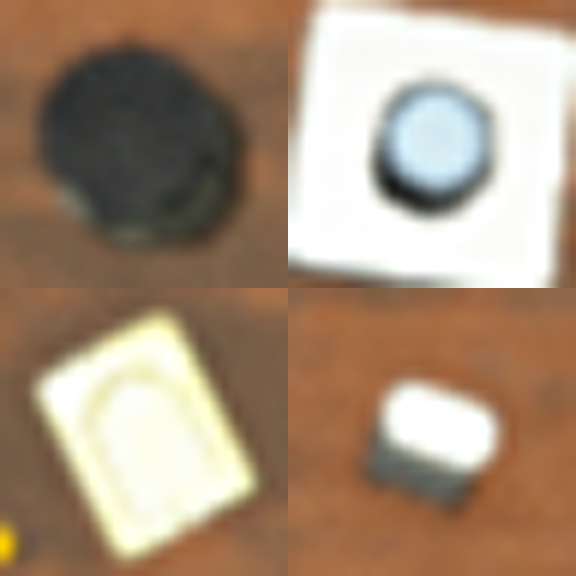

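```bash
python3 - <<'E'
from h import *
from scipy.optimize import least_squares
def tri(ut,us,z):
    P=atz('top',[ut],z)[0]; Q=atz('side',[us],z)[0]
    print('top',(P*1000).round(1),'side',(Q*1000).round(1))
print('jar');tri((178.2,212.5),(281.8,238.5),.05)
print('loupe');tri((303.7,208.8),(285.4,162.5),.057)
print('steel');tri((303.4,209.9),(283.9,169.8),.022)
# tile in side: crop s0c 3x
c=np.array([(278,352),(338,325),(362,355),(302,384)])
uv=(c+.5)/3-.5+[160,185]
print('tile side',(atz('side',uv,.005)*1000).round(1),(atz('side',uv,.005)*1000).mean(0).round(1))
c=np.array([(222,184),(270,184),(268,262),(211,262)])
uv=(c+.5)/3-.5+[160,185]
print('buff side',(atz('side',uv,.024)*1000).round(1),(atz('side',uv,.024)*1000).mean(0).round(1))
c=np.array([(290,50),(381,50),(336,22),(336,78)])
uv=(c+.5)/3-.5+[160,185]
print('tape side',(atz('side',uv,.018)*1000).round(1),(atz('side',uv,.018)*1000).mean(0).round(1))
E
```

```text
jar
top [436.7 236.8  50. ] side [440.  242.7  50. ]
loupe
top [ 451.4 -158.4   57. ] side [ 452.8 -160.3   57. ]
steel
top [ 454.5 -161.1   22. ] side [ 458.1 -166.6   22. ]
tile side [[498.9 428.3   5. ]
 [453.  396.1   5. ]
 [431.1 424.8   5. ]
 [476.1 457.4   5. ]] [464.8 426.6   5. ]
buff side [[573.2 256.9  24. ]
 [528.6 252.8  24. ]
 [517.2 349.5  24. ]
 [566.1 354.2  24. ]] [546.3 303.4  24. ]
tape side [[536.7  33.1  18. ]
 [437.6  24.6  18. ]
 [491.2 -24.8  18. ]
 [482.2  78.8  18. ]] [486.9  27.9  18. ]
```

```bash
cat >> h.py <<'E'
def plan(x,y,z,yaw):
    """mm, deg; turn then shift in tool axes after turn"""
    from scipy.spatial.transform import Rotation as Ro
    s=bot.read_state(); w,a,b,c=s['tcp_rot']; R=Ro.from_quat([a,b,c,w]).as_matrix()
    y0=np.degrees(np.arctan2(R[1,0],R[0,0])); t=-((yaw-y0+180)%360-180)
    d=np.array([x,y,z])-np.array(s['tcp_pos'])*1000
    q=np.radians(yaw); ex=np.array([np.cos(q),np.sin(q),0]); ey=np.array([np.sin(q),-np.cos(q),0])
    q0=np.radians(y0); fx=np.array([np.cos(q0),np.sin(q0),0]); fy=np.array([np.sin(q0),-np.cos(q0),0])
    print('yaw',y0.round(2),'turn',np.radians(t).round(4),'after-turn shift',np.round([d@ex,d@ey,-d[2]],1),'before-turn',np.round([d@fx,d@fy,-d[2]],1),'world d',d.round(1))
    print('t',round(s['t'],2),'w',round(s['width']*1000,1),'F',np.round(s['contact_force'],1),'tilt',np.round(R[:,2],3),'j',np.round(s['joint_pos'],2))
E
python3 - <<'E'
from h import *
D=np.load('pics/side0.npy')
print((dep('side',[(140,60),(160,150),(190,280),(210,340)],D)*1000).round())
plan(545,302.5,300,4.6)
E
```

```text
[[526. 734. 663.]
 [522. 736. 586.]
 [516. 737. 422.]
 [506. 733. 303.]]
yaw 70.99 turn 1.1587 after-turn shift [357.3 223.1 104.3] before-turn [-61.4 416.7 104.3] world d [ 374.  -193.8 -104.3]
t 0.1 w 85.2 F [-0.1  0.2 -1. ] tilt [-0.    -0.001 -1.   ] j [ 1.08  0.26 -0.05  1.26 -0.    1.42]
```

Candidates (top picture). The buffing block is the dark wood rectangle with felt spots at (161,182); the kraft and paper sheets at (290,155) and (375,120) are flat and not it. The tile is the pale pressed rectangle at (123,207), not those sheets. The jar is the black-lidded one at (180,214), not the green ones at (205,197) and (151,210) or the white cup at (80,182). The loupe is on the steel block at (304,209). The close crops of the block and the others confirm this.

```bash
python3 -m pendant '[70,0,0,15,0.1655, 70,0,0,15,0.1655, 70,0,0,15,0.1655, 70,0,0,15,0.1655, 70,0,0,15,0.1655, 70,0,0,15,0.1655, 70,0,0,14,0.1655, 70,0,0,0,0]' 40; python3 -m pendant '[70,44,28,0,0, 70,44,28,0,0, 70,44,28,0,0, 70,44,28,0,0, 70,44,28,0,0, 70,44,28,0,0, 70,44,28,0,0, 70,44,28,0,0]'; python3 -c "
from h import *
plan(545,302.5,230,4.6)"
```

```text
t: 1.1
tcp_pos: [0.1709, 0.4961, 0.2998]
tcp_rot: [0.001, 0.999, 0.041, -0.001]
contact_force: [-0.0, -0.7, -0.3]
width: 0.0698
t: 2.1
tcp_pos: [0.5414, 0.3004, 0.3014]
tcp_rot: [-0.0, 0.999, 0.043, 0.0]
contact_force: [-0.8, 1.2, 0.4]
width: 0.0702
yaw 4.87 turn 0.0048 after-turn shift [ 3.7 -1.8 71.4] before-turn [ 3.7 -1.8 71.4] world d [  3.6   2.1 -71.4]
t 2.1 w 70.2 F [-0.8  1.2  0.4] tilt [ 0.001  0.    -1.   ] j [ 0.37  0.47 -0.01  1.09  0.    1.86]
```

```bash
python3 -m pendant '[70,3.7,-1.8,20,0, 70,0,0,25,0, 70,0,0,25,0, 70,0,0,0,0, 70,0,0,0,0, 70,0,0,0,0, 70,0,0,0,0, 70,0,0,0,0]'; python3 -c "
from h import *
plan(545,302.5,176,4.6)
a,_=snap('top','t5');b,_=snap('side','s5')
S=7
cv2.imwrite('pics/c5.png',np.hstack([cv2.resize(x,(390,500),interpolation=cv2.INTER_CUBIC)[:,:,::-1] for x in (a[145:215,130:190],b[200:290,205:280])]))"
```

```text
t: 3.1
tcp_pos: [0.5434, 0.3035, 0.231]
tcp_rot: [-0.0, 0.999, 0.04, 0.0]
contact_force: [-1.1, 0.5, 0.1]
width: 0.07
yaw 4.63 turn 0.0005 after-turn shift [ 1.5  1.2 55. ] before-turn [ 1.5  1.2 55. ] world d [  1.6  -1.  -55. ]
t 3.1 w 70.0 F [-1.1  0.5  0.1] tilt [ 0.  0. -1.] j [ 0.38  0.52 -0.12  0.93  0.    1.87]
```

View pics/c5.png

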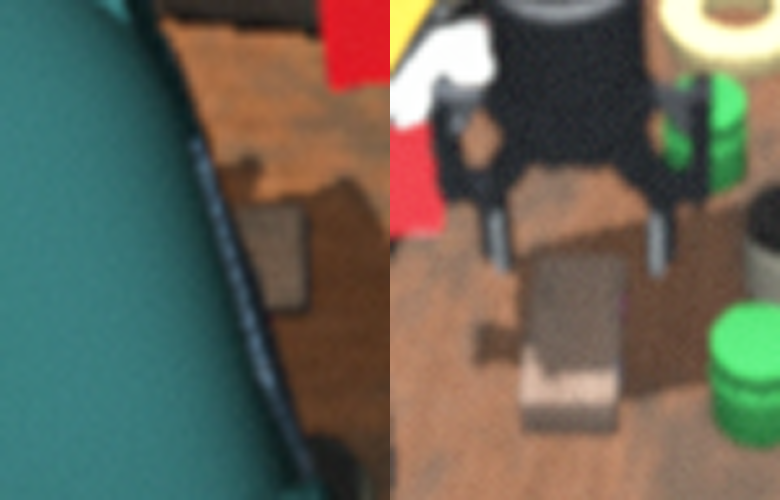

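Side view: the fingers straddle the block centrally (tips at about (225,248) and (257,249) in the full picture). Descending now.

```bash
python3 -m pendant '[70,1,0.8,18,0, 70,0,0,18,0, 70,0,0,10,0, 70,0,0,6,0, 70,0,0,0,0, 48,0,0,0,0, 45,0,0,0,0, 40,0,0,0,0]' 40; python3 -m pendant '[40,0,0,0,0, 40,0,0,0,0, 40,0,0,0,0, 40,0,0,0,0, 40,0,0,-20,0, 40,0,0,-30,0, 40,0,0,-30,0, 40,0,0,-30,0]'; python3 -c "
from h import *
plan(442.5,-250.6,285,82)"
```

```text
t: 4.2
tcp_pos: [0.5447, 0.3029, 0.1795]
tcp_rot: [-0.0, 0.999, 0.04, 0.001]
contact_force: [-1.1, -0.1, 5.9]
width: 0.0472
t: 5.2
tcp_pos: [0.5444, 0.3027, 0.2899]
tcp_rot: [-0.0, 0.999, 0.04, 0.0]
contact_force: [0.4, 0.1, -1.0]
width: 0.0474
yaw 4.62 turn -1.3506 after-turn shift [-562.1  -23.9    4.9] before-turn [-146.1  543.3    4.9] world d [-101.9 -553.3   -4.9]
t 5.2 w 47.4 F [ 0.4  0.1 -1. ] tilt [ 0.  0. -1.] j [ 0.38  0.48 -0.02  1.07 -0.    1.87]
```

```bash
python3 -m pendant '[40,-50,0,-5,0, 40,-40,30,-5,0, 40,-8,58,0,0, 40,-8,58,0,0, 40,-8,58,0,0, 40,-8,58,0,0, 40,-8,58,0,0, 40,-8,58,0,0]'; python3 -m pendant '[40,-8,58,0,0, 40,-8,58,0,0, 40,-0,30,0,-0.15, 40,0,0,0,-0.17, 40,0,0,0,-0.17, 40,0,0,0,-0.17, 40,0,0,0,-0.17, 40,0,0,0,-0.17]';python3 -m pendant '[40,0,0,0,-0.17, 40,0,0,0,-0.17, 40,0,0,0,0, 40,0,0,0,0, 40,0,0,0,0, 40,0,0,0,0, 40,0,0,0,0, 40,0,0,0,0]';python3 -c "
from h import *
plan(442.5,-250.6,285,82)"
```

```text
t: 6.2
tcp_pos: [0.4369, -0.0869, 0.2991]
tcp_rot: [0.0, 0.999, 0.04, 0.001]
contact_force: [1.6, 0.2, -1.2]
width: 0.0473
t: 7.2
tcp_pos: [0.4331, -0.2319, 0.299]
tcp_rot: [0.0, 0.856, 0.517, 0.0]
contact_force: [-0.7, 0.4, -1.0]
width: 0.0473
t: 8.2
tcp_pos: [0.4331, -0.2319, 0.2987]
tcp_rot: [-0.0, 0.758, 0.652, -0.0]
contact_force: [0.1, 0.3, -1.1]
width: 0.0467
yaw 81.37 turn -0.011 after-turn shift [-17.2  11.9  13.7] before-turn [-17.1  12.1  13.7] world d [  9.4 -18.7 -13.7]
t 8.2 w 46.7 F [ 0.1  0.3 -1.1] tilt [-0. -0. -1.] j [-0.66  0.27 -0.35  0.96 -0.   -0.51]
```

```bash
python3 -m pendant '[40,-17,12,20,-0.011, 40,0,0,30,0, 40,0,0,30,0, 40,0,0,20,0, 40,0,0,0,0, 40,0,0,0,0, 40,0,0,0,0, 40,0,0,0,0]';python3 -c "
from h import *
plan(442.5,-250.6,180,82)
a,_=snap('top','t6');b,_=snap('side','s6')
cv2.imwrite('pics/c6.png',np.hstack([cv2.resize(x,(395,395),interpolation=cv2.INTER_CUBIC)[:,:,::-1] for x in (a[180:250,290:360],b[130:190,250:310])]))"
```

```text
t: 9.2
tcp_pos: [0.4426, -0.2507, 0.1993]
tcp_rot: [0.001, 0.755, 0.656, 0.0]
contact_force: [-0.1, 0.1, -1.0]
width: 0.047
yaw 82.02 turn 0.0003 after-turn shift [ 0.  -0.1 19.3] before-turn [ 0.  -0.1 19.3] world d [ -0.1   0.1 -19.3]
t 9.2 w 47.0 F [-0.1  0.1 -1. ] tilt [ 0.001 -0.001 -1.   ] j [-0.68  0.39 -0.47  0.71 -0.   -0.54]
```

View pics/c6.png

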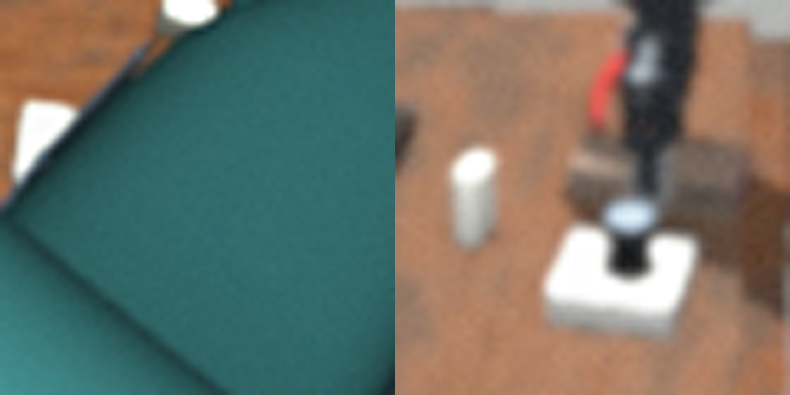

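Side view: the block hangs behind the steel block, roughly parallel and in line, with its ends at about (276,155) and (303,159). Lowering and releasing.

```bash
python3 -m pendant '[40,0,0,10,0, 40,0,0,7,0, 40,0,0,2,0, 40,0,0,0,0, 40,0,0,0,0, 60,0,0,0,0, 60,0,0,0,0, 60,0,0,0,0]';python3 -m pendant '[60,0,0,0,0, 60,0,0,-10,0, 60,0,0,-30,0, 60,0,0,-40,0, 60,0,0,-40,0, 60,0,50,-30,0, 60,0,50,0,0, 60,0,0,0,0]';python3 -c "
from h import *
plan(452,-159.5,300,82)"
```

```text
t: 10.3
tcp_pos: [0.4425, -0.2506, 0.1797]
tcp_rot: [0.0, 0.755, 0.656, 0.0]
contact_force: [0.3, 0.0, -0.2]
width: 0.0599
t: 11.3
tcp_pos: [0.5437, -0.2646, 0.3298]
tcp_rot: [0.001, 0.754, 0.657, 0.0]
contact_force: [-0.7, 0.0, -0.5]
width: 0.0599
yaw 82.09 turn 0.0016 after-turn shift [  91.3 -105.4   29.8] before-turn [  91.5 -105.3   29.8] world d [-91.7 105.1 -29.8]
t 11.3 w 59.9 F [-0.7  0.  -0.5] tilt [ 0.001 -0.001 -1.   ] j [-0.59  0.43  0.    1.14  0.   -0.45]
```

```bash
python3 -m pendant '[60,20,-50,0,0, 60,50,-30,0,0, 60,55,-20,0,0, 60,55,-10,0,0, 60,55,0,0,0, 60,55,0,0,0, 60,55,0,0,0, 60,0,0,0,0]';python3 -c "
from h import *
plan(452,-159.5,300,82)
a,_=snap('top','t7');b,_=snap('side','s7')
S=8
cv2.imwrite('pics/c7.png',np.vstack([cv2.resize(x,None,fx=S,fy=S,interpolation=cv2.INTER_CUBIC)[:,:,::-1] for x in (a[190:230,285:365],b[145:180,255:335])]))"
```

```text
t: 12.3
tcp_pos: [0.4796, 0.0952, 0.33]
tcp_rot: [-0.0, 0.753, 0.658, 0.0]
contact_force: [-0.3, -0.7, -0.2]
width: 0.0601
yaw 82.27 turn 0.0047 after-turn shift [-256.     8.1   30. ] before-turn [-256.1    6.9   30. ] world d [ -27.6 -254.7  -30. ]
t 12.3 w 60.1 F [-0.3 -0.7 -0.2] tilt [-0.  0. -1.] j [ 0.03  0.24 -0.29  1.04  0.    0.16]
```

View pics/c7.png

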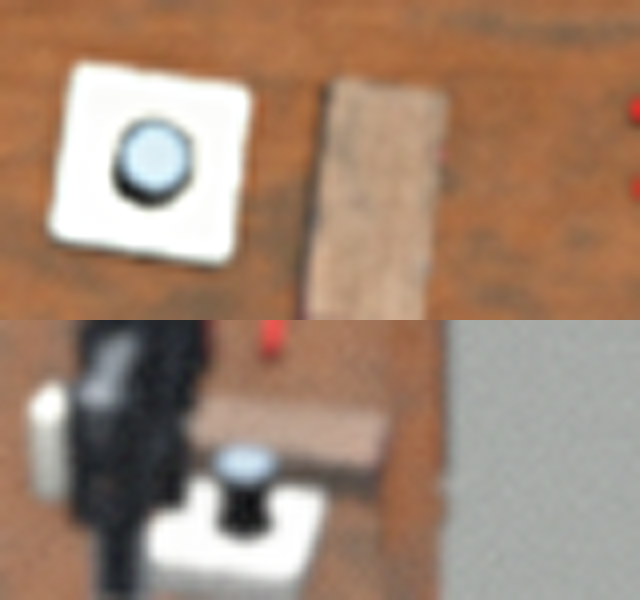

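```bash
python3 -c "
import cv2
a=cv2.imread('pics/t7.png')[192:242,288:358]
cv2.imwrite('pics/c7b.png',cv2.resize(a,None,fx=11,fy=11,interpolation=cv2.INTER_CUBIC))"
```

```text
(no output)
```

View pics/c7b.png

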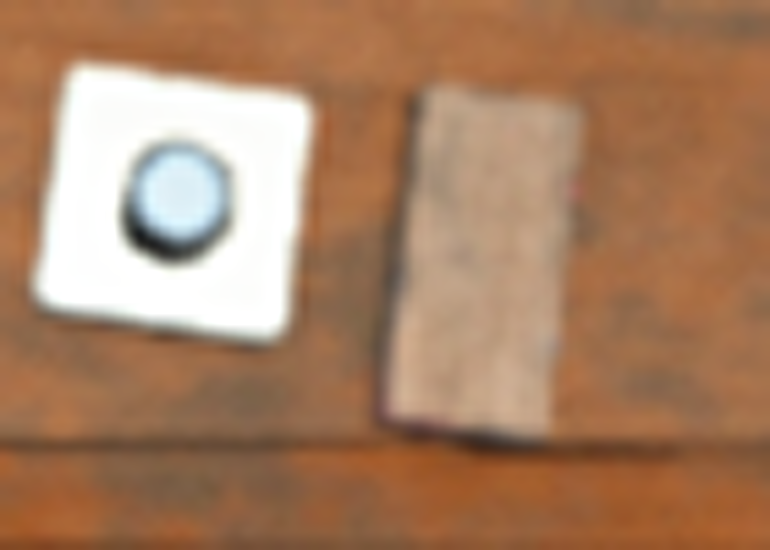

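```bash
python3 - <<'E'
from h import *
def q(X,z,u0=288,v0=192,S=11,n='top'):
    P=atz(n,(np.array(X,float)+.5)/S-.5+[u0,v0],z)*1000
    c=P.mean(0); d1=P[1]-P[0]+P[2]-P[3]; d2=P[3]-P[0]+P[2]-P[1]
    print(c.round(1),'edge1',np.degrees(np.arctan2(d1[1],d1[0])).round(1),'edge2',np.degrees(np.arctan2(d2[1],d2[0])).round(1),np.linalg.norm(d1)/2,np.linalg.norm(d2)/2); return c
s=q([(66,60),(318,100),(290,343),(33,305)],.022)
b=q([(420,85),(583,102),(550,436),(387,422)],.024)
l=atz('top',[((181+.5)/11-.5+288,(194+.5)/11-.5+192)],.057)[0]*1000;print(l)
for a in(-7,-8,-9):
    a=np.radians(a);ex=np.array([np.cos(a),np.sin(a)]);ey=np.array([-ex[1],ex[0]])
    d=(b-s)[:2];print(d@ex,d@ey,(l-s)[:2]@ex,(l-s)[:2]@ey)
E
```

```text
[ 454.7 -161.8   22. ] edge1 -98.3 edge2 172.2 75.04310660372117 73.33902957138736
[ 437.9 -251.2   24. ] edge1 -94.9 edge2 172.8 47.53287325058418 99.99467147130424
[ 450.15137193 -159.30787437   57.        ]
-5.809563093025011 -90.74594939050247 -4.798507091590678 1.9498771854288859
-4.224943077126486 -90.83351919919495 -4.831806304861429 1.8658347136344753
-2.6390361026387206 -90.89342023801528 -4.863633703124961 1.7812238905115447
```

```bash
python3 -c "
from h import *
plan(442.5,-250.6,300,82)";python3 -m pendant '[60,-55,0,0,0, 60,-55,0,0,0, 60,-55,0,0,0, 60,-55,0,0,0, 60,-55,0,0,0, 60,-55,8,10,0, 60,-17,0,20,0, 60,0,0,0,0.0047]';python3 -c "
from h import *
plan(442.5,-250.6,230,82)"
```

```text
yaw 82.09 turn 0.0015 after-turn shift [-345.    10.9   29.9] before-turn [-345.1   10.3   29.9] world d [ -37.3 -343.2  -29.9]
t 12.4 w 60.1 F [ 1.6  0.5 -0.3] tilt [-0. -0. -1.] j [ 0.02  0.24 -0.29  1.04 -0.    0.16]
t: 13.4
tcp_pos: [0.4385, -0.2539, 0.2988]
tcp_rot: [-0.001, 0.758, 0.653, -0.0]
contact_force: [-0.2, 1.2, 0.2]
width: 0.06
yaw 81.51 turn -0.0086 after-turn shift [ 3.8  3.5 68.8] before-turn [ 3.8  3.4 68.8] world d [  4.    3.3 -68.8]
t 13.4 w 60.0 F [-0.2  1.2  0.2] tilt [-0.002  0.001 -1.   ] j [-0.69  0.29 -0.31  0.97 -0.   -0.54]
```

```bash
python3 -m pendant '[60,3.5,0,20,-0.008, 60,0,3,20,0, 60,0,0,20,0, 60,0,0,0,0, 60,0,0,0,0, 60,0,0,0,0, 60,0,0,0,0, 60,0,0,0,0]';python3 -c "
from h import *
plan(442.5,-250.6,180,82)"
```

```text
t: 14.4
tcp_pos: [0.4437, -0.2492, 0.2399]
tcp_rot: [0.0, 0.754, 0.657, 0.0]
contact_force: [0.5, 0.4, 0.6]
width: 0.0601
yaw 82.21 turn 0.0036 after-turn shift [-1.6 -1.  59.9] before-turn [-1.6 -1.  59.9] world d [ -1.2  -1.4 -59.9]
t 14.4 w 60.1 F [0.5 0.4 0.6] tilt [ 0. -0. -1.] j [-0.67  0.35 -0.4   0.82  0.   -0.54]
```

```bash
python3 -m pendant '[60,-1.5,-1,25,0.003, 60,0,0,20,0, 60,0,0,10,0, 60,0,0,5,0, 60,0,0,0,0, 40,0,0,0,0, 40,0,0,0,0, 40,0,0,0,0]' 40;python3 -m pendant '[40,0,0,0,0, 40,0,0,-4,0, 40,1,4,0,0, 40,0,0,0,0, 40,0,0,0,0, 40,0,0,0,0, 40,0,0,4,0, 40,0,0,0,0]';python3 -c "
from h import *
plan(446.5,-250.2,180,82)"
```

```text
t: 15.4
tcp_pos: [0.4426, -0.2506, 0.1804]
tcp_rot: [0.0, 0.754, 0.656, 0.0]
contact_force: [-2.1, 0.9, 5.5]
width: 0.0471
t: 16.4
tcp_pos: [0.4467, -0.2501, 0.18]
tcp_rot: [0.0, 0.754, 0.656, 0.0]
contact_force: [-1.0, 1.4, 9.1]
width: 0.0471
yaw 82.04 turn 0.0007 after-turn shift [-0.1 -0.2 -0. ] before-turn [-0.1 -0.2 -0. ] world d [-0.2 -0.1  0. ]
t 16.4 w 47.1 F [-1.   1.4  9.1] tilt [ 0.001 -0.    -1.   ] j [-0.67  0.42 -0.48  0.67  0.   -0.53]
```

```bash
python3 -m pendant '[60,0,0,0,0, 60,0,0,0,0, 60,0,0,0,0, 60,0,0,-10,0, 60,0,0,-30,0, 60,0,0,-35,0, 60,40,0,-25,0, 60,50,0,0,0]';python3 -c "
from h import *
plan(451.5,-159.3,240,82)"
```

```text
t: 17.4
tcp_pos: [0.4596, -0.1607, 0.282]
tcp_rot: [0.002, 0.755, 0.656, 0.001]
contact_force: [1.5, -0.5, -0.1]
width: 0.0599
yaw 81.94 turn -0.0011 after-turn shift [ 0.3 -8.2 42. ] before-turn [ 0.3 -8.2 42. ] world d [ -8.1   1.4 -42. ]
t 17.4 w 59.9 F [ 1.5 -0.5 -0.1] tilt [ 0.003 -0.002 -1.   ] j [-0.5   0.27 -0.39  0.91 -0.   -0.36]
```

```bash
python3 -m pendant '[60,0,-8,10,0, 60,0,0,20,0, 60,0,0,12,0, 60,0,0,0,0, 60,0,0,0,0, 60,0,0,0,0, 60,0,0,0,0, 60,0,0,0,0]';python3 -c "
from h import *
plan(451.5,-159.3,206,82)
a,_=snap('top','t8');b,_=snap('side','s8')
cv2.imwrite('pics/c8.png',np.hstack([cv2.resize(x,(395,395),interpolation=cv2.INTER_CUBIC)[:,:,::-1] for x in (a[180:250,290:360],b[130:190,250:310])]))"
```

```text
t: 18.4
tcp_pos: [0.4511, -0.1598, 0.2378]
tcp_rot: [0.0, 0.754, 0.656, 0.0]
contact_force: [0.1, -0.0, -0.2]
width: 0.0598
yaw 82.04 turn 0.0007 after-turn shift [ 0.6  0.3 31.8] before-turn [ 0.6  0.3 31.8] world d [  0.4   0.5 -31.8]
t 18.4 w 59.8 F [ 0.1 -0.  -0.2] tilt [ 0. -0. -1.] j [-0.51  0.3  -0.48  0.79  0.   -0.37]
```

View pics/c8.png

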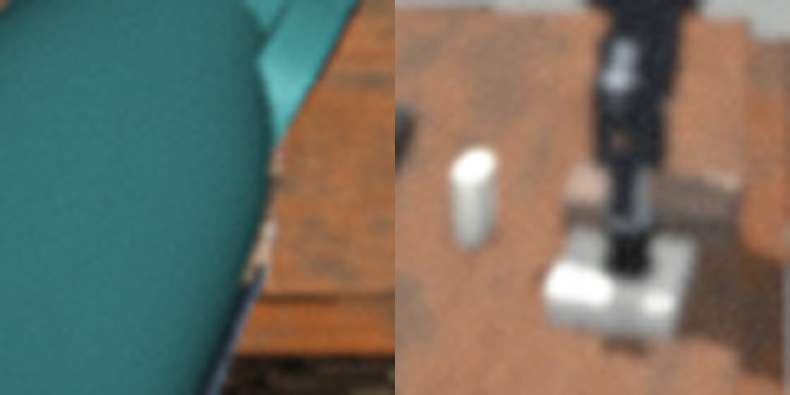

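Side view: the near finger lines up with the loupe at about (345,165). Descending.

```bash
python3 -m pendant '[60,0,0,15,0, 60,0,0,10,0, 60,0,0,5,0, 60,0,0,0,0, 25,0,0,0,0, 25,0,0,0,0, 25,0,0,0,0, 25,0,0,0,0]' 25;python3 -m pendant '[25,0,0,0,0, 25,0,0,0,0, 25,0,0,-10,0, 25,0,0,-25,0, 25,0,0,-15,0, 25,0,0,0,0, 25,0,0,0,0, 25,0,0,0,0]';python3 -c "
from h import *
plan(442.5,-250.6,206,82)
b,_=snap('side','s9')
cv2.imwrite('pics/c9.png',np.hstack([cv2.resize(x,(480,480),interpolation=cv2.INTER_CUBIC)[:,:,::-1] for x in (b[130:190,250:310],)]))"
```

```text
t: 19.5
tcp_pos: [0.4512, -0.1599, 0.2081]
tcp_rot: [0.0, 0.755, 0.656, 0.0]
contact_force: [-0.6, 1.1, 6.8]
width: 0.0322
t: 20.5
tcp_pos: [0.4509, -0.1597, 0.2571]
tcp_rot: [-0.0, 0.755, 0.656, -0.0]
contact_force: [-0.7, -0.3, -0.1]
width: 0.0324
yaw 82.04 turn 0.0006 after-turn shift [-91.1   4.3  51.1] before-turn [-91.1   4.2  51.1] world d [ -8.4 -90.9 -51.1]
t 20.5 w 32.4 F [-0.7 -0.3 -0.1] tilt [-0.001  0.    -1.   ] j [-0.51  0.28 -0.45  0.84 -0.   -0.37]
```

View pics/c9.png

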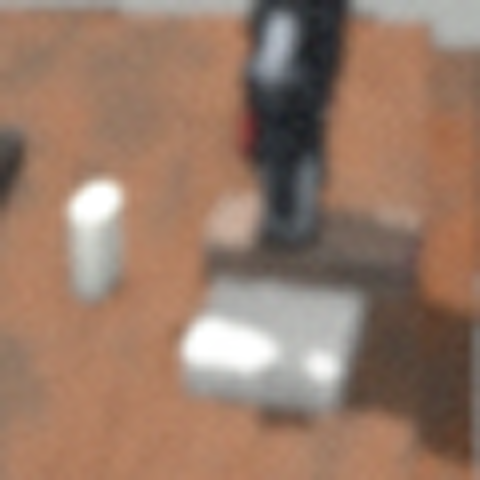

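```bash
python3 -m pendant '[25,-45,2,0,0, 25,-45,2,0,0, 25,0,0,0,0, 25,0,0,0,0, 25,0,0,25,0, 25,0,0,10,0, 25,0,0,0,0, 25,0,0,0,0]';python3 -c "
from h import *
plan(442,-250.4,211,82)
b,_=snap('side','s10')
cv2.imwrite('pics/c10.png',np.hstack([cv2.resize(x,(480,480),interpolation=cv2.INTER_CUBIC)[:,:,::-1] for x in (b[130:190,250:310],)]))"
```

```text
t: 21.55
tcp_pos: [0.4428, -0.2494, 0.2232]
tcp_rot: [0.0, 0.754, 0.656, 0.0]
contact_force: [-0.0, -0.3, -0.3]
width: 0.0322
yaw 82.06 turn 0.0011 after-turn shift [-1.1 -0.7 12.2] before-turn [-1.1 -0.7 12.2] world d [ -0.8  -1.  -12.2]
t 21.55 w 32.2 F [-0.  -0.3 -0.3] tilt [ 0. -0. -1.] j [-0.67  0.36 -0.43  0.77  0.   -0.53]
```

View pics/c10.png

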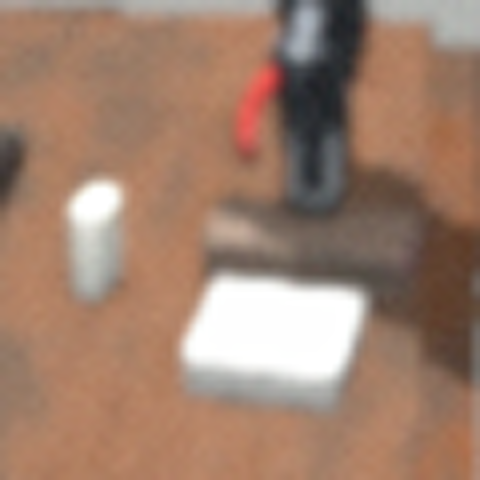

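The finger (317 in the crop) sits over the block's middle, whose ends are at 207 and 423. Lowering.

```bash
python3 -m pendant '[25,-1,-0.7,6,0, 25,0,0,4,0, 25,0,0,2,0, 25,0,0,0,0, 25,0,0,0,0, 25,0,0,0,0, 25,0,0,0,0, 25,0,0,0,0]'; python3 -m pendant '[25,0,0,0.5,0, 25,0,0,0,0, 25,0,0,0,0, 50,0,0,0,0, 50,0,0,0,0, 50,0,0,0,0, 50,0,0,0,0, 50,0,0,0,0]'; python3 -m pendant '[50,0,0,-10,0, 50,0,0,-20,0, 50,0,0,-30,0, 50,0,0,-40,0, 50,20,0,0,0, 50,50,0,0,0, 50,55,0,0,0, 50,55,0,0,0]'; python3 -c "
from h import *
plan(463,427,280,119.5)"
```

```text
t: 22.6
tcp_pos: [0.4418, -0.2504, 0.2107]
tcp_rot: [0.0, 0.754, 0.656, -0.0]
contact_force: [-1.1, 0.2, -0.7]
width: 0.0321
t: 23.6
tcp_pos: [0.4418, -0.2504, 0.2102]
tcp_rot: [-0.0, 0.754, 0.656, -0.0]
contact_force: [-0.4, 0.0, 0.3]
width: 0.0496
t: 24.6
tcp_pos: [0.4663, -0.0701, 0.31]
tcp_rot: [-0.0, 0.755, 0.656, -0.0]
contact_force: [1.1, -0.6, 1.1]
width: 0.05
yaw 82.02 turn -0.6542 after-turn shift [434.3 241.8  30. ] before-turn [491.8 -72.3  30. ] world d [ -3.3 497.1 -30. ]
t 24.6 w 50.0 F [ 1.1 -0.6  1.1] tilt [-0.  0. -1.] j [-0.32  0.23 -0.37  0.98  0.   -0.18]
```

```bash
python3 -m pendant '[52,58,-9,0,0, 52,58,-9,0,0, 52,58,-9,0,0, 52,58,-9,0,0, 52,58,-9,0,0, 52,58,-9,0,0, 52,58,-9,0,0, 52,58,-9,0,0]'; python3 -m pendant '[52,28,0,0,0, 52,0,0,0,-0.1636, 52,0,0,0,-0.1636, 52,0,0,0,-0.1636, 52,0,0,0,-0.1636, 52,0,0,20,0, 52,0,0,0,0, 52,0,0,0,0]'; python3 -c "
from h import *
plan(463,427,230,119.5)
a,_=snap('top','t11');b,_=snap('side','s11')
cv2.imwrite('pics/c11.png',np.hstack([cv2.resize(a[185:235,280:350],(560,400),interpolation=cv2.INTER_CUBIC)[:,:,::-1]]))"
```

```text
t: 25.6
tcp_pos: [0.4586, 0.3996, 0.3099]
tcp_rot: [0.0, 0.754, 0.656, -0.0]
contact_force: [0.8, -0.4, -1.0]
width: 0.0519
t: 26.6
tcp_pos: [0.4633, 0.4252, 0.2906]
tcp_rot: [-0.0, 0.504, 0.864, -0.0]
contact_force: [-0.1, -0.2, 0.5]
width: 0.0518
yaw 119.53 turn 0.0005 after-turn shift [ 1.7  0.6 60.6] before-turn [ 1.7  0.6 60.6] world d [ -0.3   1.8 -60.6]
t 26.6 w 51.8 F [-0.1 -0.2  0.5] tilt [-0. -0. -1.] j [ 0.61  0.49 -0.    1.08  0.    0.1 ]
```

View pics/c11.png

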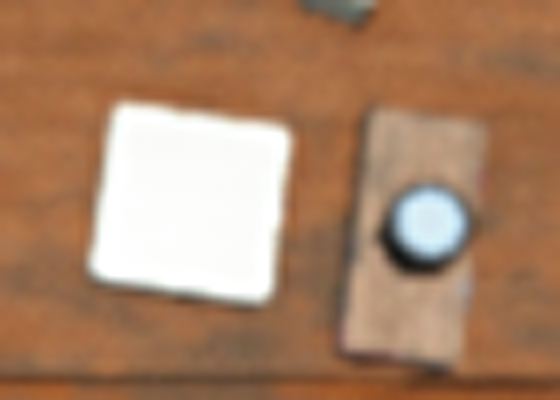

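View pics/s11.png

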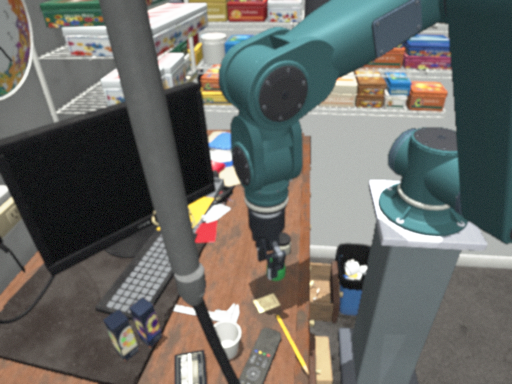

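Top view: the loupe stands on the buffing block, its top at crop (430,217), and the parallax agrees with it being on the middle. Now the tile.

```bash
python3 -m pendant '[52,1.7,0.6,30,0, 52,0,0,30,0, 52,0,0,25,0, 52,0,0,0,0, 52,0,0,0,0, 52,0,0,0,0, 52,0,0,0,0, 52,0,0,0,0]'; python3 -c "
from h import *
plan(463,427,180,119.5)
b,_=snap('side','s12')
cv2.imwrite('pics/c12.png',np.hstack([cv2.resize(b[255:325,225:315],(720,560),interpolation=cv2.INTER_CUBIC)[:,:,::-1]]))"
```

```text
t: 27.7
tcp_pos: [0.4633, 0.4269, 0.2056]
tcp_rot: [0.0, 0.504, 0.864, 0.0]
contact_force: [0.3, -0.3, 0.7]
width: 0.0519
yaw 119.53 turn 0.0005 after-turn shift [ 0.3 -0.2 25.6] before-turn [ 0.3 -0.2 25.6] world d [ -0.3   0.1 -25.6]
t 27.7 w 51.9 F [ 0.3 -0.3  0.7] tilt [ 0.  0. -1.] j [ 0.62  0.56 -0.13  0.88  0.    0.1 ]
```

View pics/c12.png

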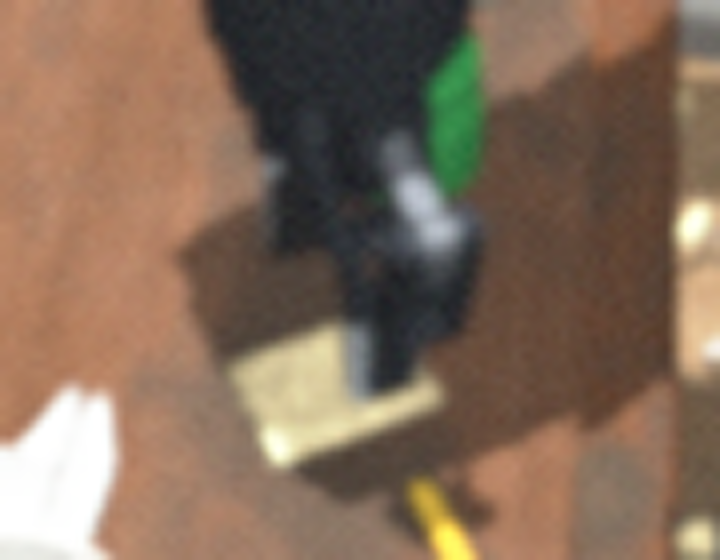

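```bash
python3 -c "
from h import *
j=np.array([-.4924,.8704]);
for z in(.025,.03,.035):
  print((proj('side',[[*(np.array([.463,.427])+j*r),z] for r in(.026,.0405,-.026)])-[225,255])*8)
j2=np.array([.8704,.4924])
print(((proj('side',[[*(np.array([.463,.427])+j*a*.019+j2*b*.027),.005] for a,b in((1,1),(1,-1),(-1,-1),(-1,1))])-[225,255])*8).round())
"
```

```text
[[372.40788177 403.08476263]
 [393.2453183  440.50668921]
 [301.77002222 276.13170973]]
[[372.38222362 391.99031199]
 [393.28994368 429.40133998]
 [301.52037754 265.10101241]]
[[372.35629872 380.8207754 ]
 [393.33475182 418.2197582 ]
 [301.26912785 253.99926926]]
[[279. 460.]
 [445. 399.]
 [392. 308.]
 [231. 365.]]
```

```bash
python3 -m pendant '[46,0.3,-0.2,12,0, 46,0,0,8,0, 46,0,0,3,0, 46,0,0,0,0, 46,0,0,0,0, 46,0,0,0,0, 46,0,0,0,0, 46,0,0,0,0]'; python3 -m pendant '[46,0,0,2,0, 46,0,0,0,0, 46,0,0,0,0, 46,0,0,0,0, 46,0,0,0,0, 46,0,0,0,0, 46,0,0,0,0, 46,0,0,0,0]';python3 -m pendant '[46,0,0,1.5,0, 46,0,0,0,0, 46,0,0,0,0, 46,0,0,0,0, 46,0,0,0,0, 46,0,0,0,0, 46,0,0,0,0, 46,0,0,0,0]'
```

```text
t: 28.75
tcp_pos: [0.4629, 0.427, 0.1823]
tcp_rot: [0.0, 0.504, 0.864, 0.0]
contact_force: [-0.3, 0.3, -0.4]
width: 0.0459
t: 29.75
tcp_pos: [0.4629, 0.427, 0.1802]
tcp_rot: [-0.0, 0.504, 0.864, -0.0]
contact_force: [0.1, -0.4, 0.9]
width: 0.0457
t: 30.75
tcp_pos: [0.4629, 0.427, 0.1787]
tcp_rot: [-0.0, 0.504, 0.864, -0.0]
contact_force: [-0.3, -0.2, 0.1]
width: 0.0456
```

```bash
for i in 1 2 3; do python3 -m pendant '[46,0,0,1.5,0, 46,0,0,0,0, 46,0,0,0,0, 46,0,0,0,0, 46,0,0,0,0, 46,0,0,0,0, 46,0,0,0,0, 46,0,0,0,0]' | egrep 'pos|force'; done; python3 -c "
from h import *
b,_=snap('side','s13')
cv2.imwrite('pics/c13.png',np.hstack([cv2.resize(b[255:325,225:315],(720,560),interpolation=cv2.INTER_CUBIC)[:,:,::-1]]))"
```

```text
tcp_pos: [0.463, 0.427, 0.1772]
contact_force: [0.1, -0.0, -0.2]
tcp_pos: [0.4629, 0.427, 0.1757]
contact_force: [-0.7, 0.2, -0.4]
tcp_pos: [0.463, 0.427, 0.1742]
contact_force: [0.1, -0.0, 1.0]
```

View pics/c13.png

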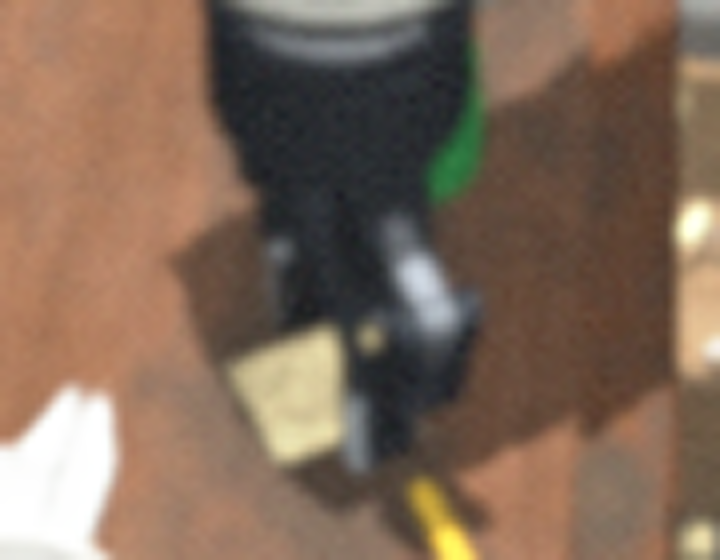

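```bash
for i in 1 2 3; do python3 -m pendant '[46,0,0,1,0, 46,0,0,0,0, 46,0,0,0,0, 46,0,0,0,0, 46,0,0,0,0, 46,0,0,0,0, 46,0,0,0,0, 46,0,0,0,0]' | egrep 'pos|force'; done
```

```text
tcp_pos: [0.4629, 0.427, 0.1732]
contact_force: [0.9, 0.4, 0.3]
tcp_pos: [0.463, 0.427, 0.1722]
contact_force: [0.7, -0.9, 0.3]
tcp_pos: [0.4629, 0.427, 0.1712]
contact_force: [0.4, 0.0, -0.6]
```

```bash
python3 -m pendant '[42,0,0,0,0, 40,0,0,0,0, 30,0,0,0,0, 30,0,0,0,0, 30,0,0,0,0, 30,0,0,0,0, 30,0,0,0,0, 30,0,0,0,0]' 30; python3 -c "
from h import *
b,_=snap('side','s14')
cv2.imwrite('pics/c14.png',np.hstack([cv2.resize(b[255:325,225:315],(720,560),interpolation=cv2.INTER_CUBIC)[:,:,::-1]]))"
```

```text
t: 37.8
tcp_pos: [0.4633, 0.4273, 0.1723]
tcp_rot: [0.0, 0.504, 0.864, 0.001]
contact_force: [-2.3, -1.2, 13.4]
width: 0.0376
```

View pics/c14.png

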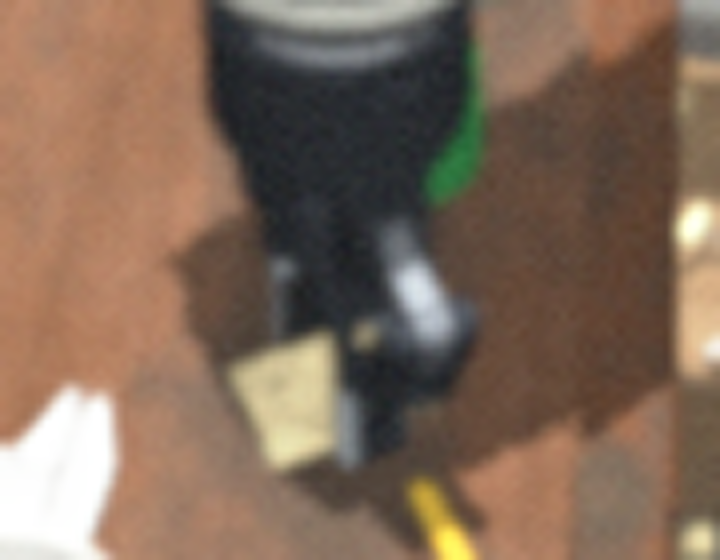

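```bash
python3 -m pendant '[30,0,0,-5,0, 30,0,0,-10,0, 30,0,0,-30,0, 30,0,0,-35,0, 30,0,0,-35,0, 30,0,0,0,0, 30,0,0,0,0, 30,0,0,0,0]'; python3 -c "
from h import *
plan(455,-162,280,82)
b,_=snap('side','s15')
cv2.imwrite('pics/c15.png',np.hstack([cv2.resize(b[225:325,215:315],(600,600),interpolation=cv2.INTER_CUBIC)[:,:,::-1]]))"
```

```text
t: 38.85
tcp_pos: [0.4627, 0.4268, 0.2852]
tcp_rot: [-0.0, 0.504, 0.864, -0.001]
contact_force: [0.4, 0.8, 0.2]
width: 0.0375
yaw 119.53 turn 0.655 after-turn shift [-584.2   74.3    5.2] before-turn [-508.5 -296.9    5.2] world d [  -7.7 -588.8   -5.2]
t 38.85 w 37.5 F [0.4 0.8 0.2] tilt [-0.001 -0.001 -1.   ] j [ 0.62  0.5  -0.01  1.07 -0.    0.1 ]
```

View pics/c15.png

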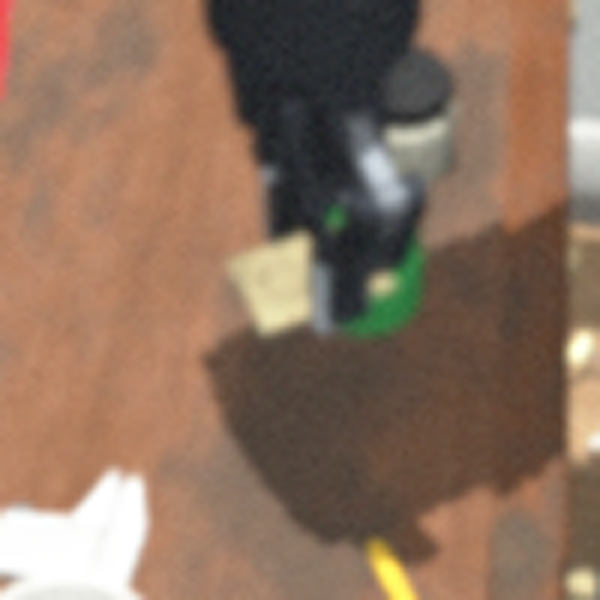

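```bash
python3 -m pendant '[30,0,0,0,0.1638, 30,0,0,0,0.1638, 30,0,0,0,0.1638, 30,0,0,0,0.1638, 30,-40,4,0,0, 30,-54,7,0,0, 30,-54,7,0,0, 30,-54,7,0,0]';python3 -m pendant '[30,-54,7,0,0, 30,-54,7,0,0, 30,-54,7,0,0, 30,-54,7,0,0, 30,-54,7,0,0, 30,-54,7,0,0, 30,-54,7,0,0, 30,0,0,0,0]'; python3 -c "
from h import *
plan(455,-162,230,82)"
```

```text
t: 39.9
tcp_pos: [0.4591, 0.2219, 0.2857]
tcp_rot: [-0.0, 0.755, 0.656, -0.0]
contact_force: [0.7, 0.1, -0.8]
width: 0.0374
t: 40.9
tcp_pos: [0.4553, -0.1607, 0.2856]
tcp_rot: [-0.0, 0.756, 0.654, -0.0]
contact_force: [-0.1, -0.0, -0.8]
width: 0.0374
yaw 81.74 turn -0.0045 after-turn shift [-1.3 -0.1 55.6] before-turn [-1.3 -0.1 55.6] world d [ -0.3  -1.3 -55.6]
t 40.9 w 37.4 F [-0.1 -0.  -0.8] tilt [-0. -0. -1.] j [-0.51  0.26 -0.39  0.92 -0.   -0.36]
```

```bash
python3 -m pendant '[30,-1.3,0,20,-0.004, 30,0,0,25,0, 30,0,0,20,0, 30,0,0,10,0, 30,0,0,0,0, 30,0,0,0,0, 30,0,0,0,0, 30,0,0,0,0]'; python3 -c "
from h import *
plan(455,-162,195,82)
b,_=snap('side','s16')
cv2.imwrite('pics/c16.png',np.hstack([cv2.resize(b[130:190,250:310],(560,560),interpolation=cv2.INTER_CUBIC)[:,:,::-1]]))"
```

```text
t: 41.9
tcp_pos: [0.4553, -0.159, 0.2116]
tcp_rot: [0.0, 0.753, 0.657, 0.0]
contact_force: [-0.8, 0.0, 0.3]
width: 0.0373
yaw 82.22 turn 0.0038 after-turn shift [-3.   0.1 16.6] before-turn [-3.   0.1 16.6] world d [ -0.3  -3.  -16.6]
t 41.9 w 37.3 F [-0.8  0.   0.3] tilt [ 0.001 -0.    -1.   ] j [-0.51  0.34 -0.51  0.72 -0.   -0.37]
```

View pics/c16.png

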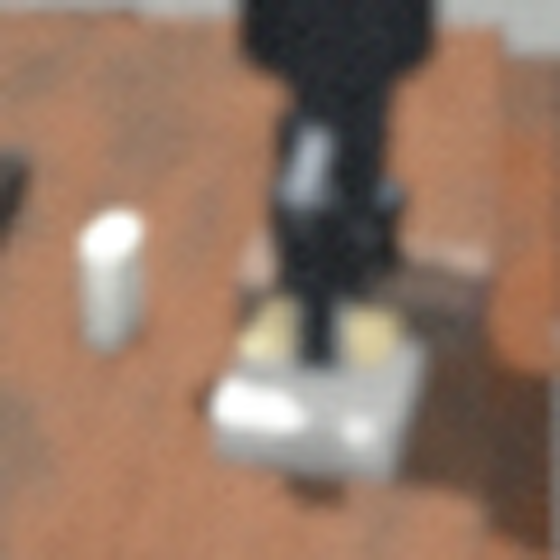

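The tile hangs centred over the steel (tile edges at crop 240 and 400; steel spans about 213–425). Lowering.

```bash
python3 -m pendant '[30,-3,0,6,0.004, 30,0,0,6,0, 30,0,0,3,0, 30,0,0,0,0, 30,0,0,0,0, 30,0,0,0,0, 30,0,0,0,0, 30,0,0,0,0]';python3 -m pendant '[30,0,0,1,0, 30,0,0,0,0, 30,0,0,0,0, 30,0,0,0,0, 30,0,0,0,0, 30,0,0,0,0, 30,0,0,0,0, 30,0,0,0,0]'; python3 -c "
from h import *
plan(455,-162,195,82)"
```

```text
t: 42.95
tcp_pos: [0.4548, -0.1619, 0.1963]
tcp_rot: [0.0, 0.755, 0.656, 0.0]
contact_force: [1.9, -0.1, -0.6]
width: 0.0371
t: 43.95
tcp_pos: [0.4548, -0.1619, 0.1952]
tcp_rot: [0.0, 0.755, 0.656, -0.0]
contact_force: [-1.1, 0.7, -0.2]
width: 0.0371
yaw 81.99 turn -0.0002 after-turn shift [-0.1  0.2  0.2] before-turn [-0.1  0.2  0.2] world d [ 0.2 -0.1 -0.2]
t 43.95 w 37.1 F [-1.1  0.7 -0.2] tilt [ 0. -0. -1.] j [-0.51  0.36 -0.54  0.67 -0.   -0.37]
```

```bash
python3 -m pendant '[30,0,0,0.7,0, 30,0,0,0,0, 30,0,0,0,0, 46,0,0,0,0, 46,0,0,0,0, 46,0,0,0,0, 46,0,0,0,0, 46,0,0,0,0]';python3 -m pendant '[46,0,0,-5,0, 46,0,0,-15,0, 46,0,0,-30,0, 46,0,0,-40,0, 46,30,0,0,0, 46,55,0,0,0, 46,58,0,0,0, 46,58,0,0,0]'; python3 -c "
from h import *
plan(437.5,237,280,90)"
```

```text
t: 44.95
tcp_pos: [0.4548, -0.1619, 0.1945]
tcp_rot: [0.0, 0.755, 0.656, -0.0]
contact_force: [-0.3, -0.6, -0.5]
width: 0.0463
t: 45.95
tcp_pos: [0.4828, 0.0389, 0.285]
tcp_rot: [0.0, 0.755, 0.656, 0.0]
contact_force: [1.3, 0.2, 1.0]
width: 0.0459
yaw 81.96 turn -0.1403 after-turn shift [198.1 -45.3   5. ] before-turn [189.9 -72.6   5. ] world d [-45.3 198.1  -5. ]
t 45.95 w 45.9 F [1.3 0.2 1. ] tilt [ 0.001 -0.    -1.   ] j [-0.09  0.27 -0.39  0.92 -0.    0.05]
```

```bash
python3 -m pendant '[70,47,-18,0,0, 70,47,-18,0,0, 70,47,-18,0,0, 70,47,-18,0,0, 70,0,0,0,0.164, 70,0,0,0,0.164, 70,0,0,0,0.164, 70,0,0,0,0.164]'; python3 -m pendant '[70,0,0,0,0.164, 70,0,0,0,0.164, 70,0,0,0,0.164, 70,0,0,0,0.164, 70,0,0,0,0.164, 70,0,0,0,0, 70,0,0,0,0, 70,0,0,0,0]' 30;  python3 -c "
from h import *
plan(437.5,238,230,-2)
a,_=snap('top','t17');b,_=snap('side','s17')
cv2.imwrite('pics/c17.png',np.vstack([cv2.resize(a[190:235,285:355],(630,405),interpolation=cv2.INTER_CUBIC)[:,:,::-1]]))
cv2.imwrite('pics/c17b.png',np.vstack([cv2.resize(b[190:270,240:320],(480,480),interpolation=cv2.INTER_CUBIC)[:,:,::-1]]))"
```

```text
t: 46.95
tcp_pos: [0.4376, 0.2334, 0.2848]
tcp_rot: [0.0, 0.927, 0.375, 0.0]
contact_force: [0.3, 0.1, 0.1]
width: 0.0697
t: 47.95
tcp_pos: [0.4377, 0.2333, 0.2845]
tcp_rot: [-0.0, 1.0, -0.021, 0.0]
contact_force: [0.4, 0.5, -0.2]
width: 0.0704
yaw -2.46 turn -0.008 after-turn shift [-0.4 -4.7 54.5] before-turn [-0.4 -4.6 54.5] world d [ -0.2   4.7 -54.5]
t 47.95 w 70.4 F [ 0.4  0.5 -0.2] tilt [ 0.  0. -1.] j [ 0.33  0.28 -0.36  0.93  0.    1.94]
```

View pics/c17.png

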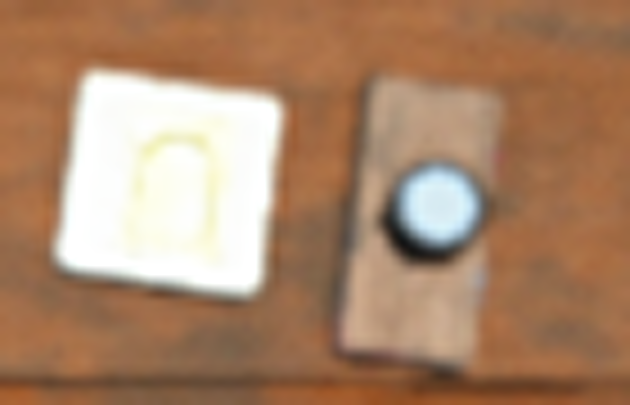

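View pics/c17b.png

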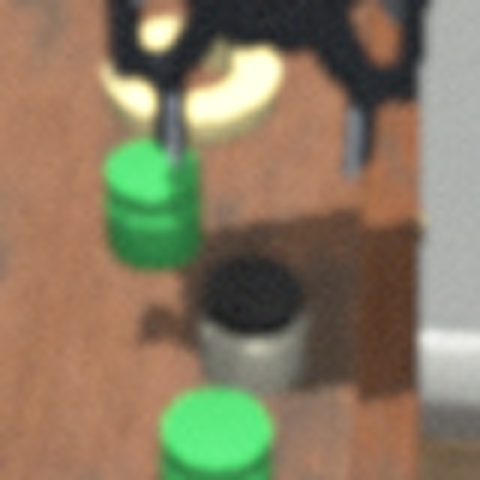

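```bash
python3 -c "
from h import *
print((proj('side',[[.4377,.2333,.115],[.4377,.2333,.05],[.4375,.238,.05],[.4375,.238,0]])-[240,190])*6)"; python3 -m pendant '[70,0,-4.5,20,0, 70,0,0,20,0, 70,0,0,14,0, 70,0,0,0,0, 70,0,0,0,0, 70,0,0,0,0, 70,0,0,0,0, 70,0,0,0,0]';python3 -c "
from h import *
plan(438,238.5,190,-2)
b,_=snap('side','s18')
cv2.imwrite('pics/c18b.png',np.vstack([cv2.resize(b[190:270,240:320],(480,480),interpolation=cv2.INTER_CUBIC)[:,:,::-1]]))"
```

```text
[[259.25094514 167.32766832]
 [257.01135537 277.64860302]
 [256.81089859 284.46354544]
 [255.17725485 364.17098236]]
t: 49.05
tcp_pos: [0.4379, 0.2378, 0.2307]
tcp_rot: [-0.0, 1.0, -0.022, 0.0]
contact_force: [0.1, 0.0, -0.2]
width: 0.0698
yaw -2.58 turn -0.0101 after-turn shift [ 0.  -0.7 40.7] before-turn [ 0.  -0.7 40.7] world d [  0.1   0.7 -40.7]
t 49.05 w 69.8 F [ 0.1  0.  -0.2] tilt [ 0.  0. -1.] j [ 0.33  0.34 -0.44  0.79  0.    1.95]
```

View pics/c18b.png

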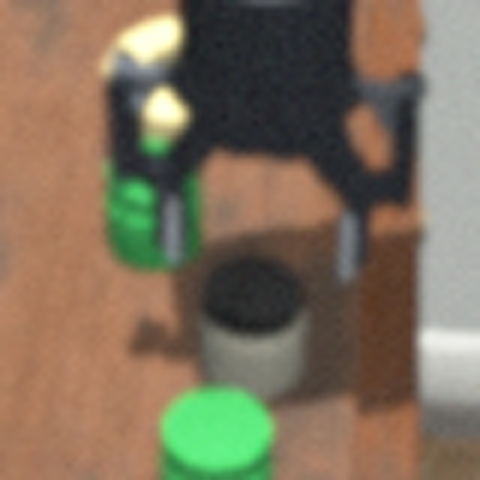

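```bash
python3 -m pendant '[70,1,-2.7,15,0, 70,0,0,15,0, 70,0,0,10,0, 70,0,0,5,0, 70,0,0,0,0, 40,0,0,0,0, 40,0,0,0,0, 40,0,0,0,0]' 30;python3 -m pendant '[40,0,0,0,0, 40,0,0,0,0, 40,0,0,-10,0, 40,0,0,-30,0, 40,0,0,-40,0, 40,0,0,-30,0, 40,0,0,0,0, 40,0,0,0,0]';python3 -c "
from h import *
plan(455,-162,290,-8)
b,_=snap('side','s19')
cv2.imwrite('pics/c19b.png',np.vstack([cv2.resize(b[180:270,240:330],(480,480),interpolation=cv2.INTER_CUBIC)[:,:,::-1]]))"
```

```text
t: 50.1
tcp_pos: [0.4392, 0.2405, 0.1861]
tcp_rot: [-0.0, 1.0, -0.023, 0.0]
contact_force: [-1.2, -0.4, 5.5]
width: 0.0477
t: 51.1
tcp_pos: [0.4388, 0.2404, 0.2953]
tcp_rot: [0.0, 1.0, -0.022, -0.0]
contact_force: [0.8, -0.8, -0.9]
width: 0.0475
yaw -2.58 turn 0.0946 after-turn shift [ 72.1 396.2   5.3] before-turn [ 34.3 401.3   5.3] world d [  16.2 -402.4   -5.3]
t 51.1 w 47.5 F [ 0.8 -0.8 -0.9] tilt [-0. -0. -1.] j [ 0.34  0.28 -0.33  0.96 -0.    1.95]
```

View pics/c19b.png

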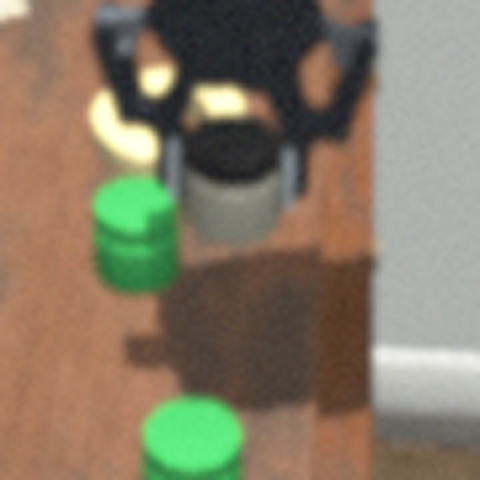

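```bash
python3 -m pendant '[40,3,50,0,0.0946, 40,12,52,0,0, 40,12,52,0,0, 40,12,52,0,0, 40,12,52,0,0, 40,12,50,0,0, 40,0,0,0,0, 40,0,0,0,0]';python3 -c "
from h import *
plan(470.7,-70,240,-8)"
```

```text
t: 52.15
tcp_pos: [0.463, -0.0732, 0.2948]
tcp_rot: [-0.0, 0.998, -0.07, -0.001]
contact_force: [-0.5, 0.2, -1.5]
width: 0.0478
yaw -8.03 turn -0.0006 after-turn shift [ 7.2 -4.2 54.8] before-turn [ 7.2 -4.2 54.8] world d [  7.7   3.2 -54.8]
t 52.15 w 47.8 F [-0.5  0.2 -1.5] tilt [-0.002  0.001 -1.   ] j [-0.33  0.23 -0.4   0.94  0.    1.38]
```

```bash
python3 -m pendant '[40,7.2,-4.2,20,0, 40,0,0,30,0, 40,0,0,30,0, 40,0,0,15,0, 40,0,0,0,0, 40,0,0,0,0, 40,0,0,0,0, 40,0,0,0,0]';python3 -c "
from h import *
plan(470.7,-70,186,-8)
b,_=snap('side','s20')
cv2.imwrite('pics/c20b.png',np.vstack([cv2.resize(b[150:230,240:320],(560,560),interpolation=cv2.INTER_CUBIC)[:,:,::-1]]))"
```

```text
t: 53.15
tcp_pos: [0.4712, -0.0702, 0.201]
tcp_rot: [0.0, 0.998, -0.07, 0.0]
contact_force: [-0.3, 0.3, -0.7]
width: 0.0478
yaw -7.99 turn 0.0001 after-turn shift [-0.5 -0.2 15. ] before-turn [-0.5 -0.2 15. ] world d [ -0.5   0.2 -15. ]
t 53.15 w 47.8 F [-0.3  0.3 -0.7] tilt [ 0.001 -0.    -1.   ] j [-0.32  0.34 -0.54  0.68  0.    1.39]
```

View pics/c20b.png

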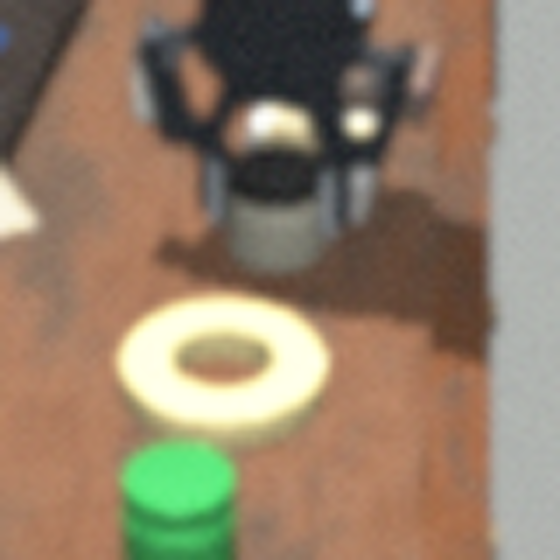

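Jar held upright between tape (crop 222,365) and steel. Lowering and releasing.

```bash
python3 -m pendant '[40,0,0,8,0, 40,0,0,5,0, 40,0,0,1.5,0, 40,0,0,0,0, 40,0,0,0,0, 65,0,0,0,0, 65,0,0,0,0, 65,0,0,0,0]';python3 -m pendant '[65,0,0,0,0, 65,0,0,-10,0, 65,0,0,-30,0, 65,0,0,-40,0, 65,0,0,-40,0, 65,-20,-30,0,0, 65,-20,-55,0,0, 65,0,-60,0,0]';python3 -m pendant '[65,0,-60,0,0, 65,0,-60,0,0, 65,0,-60,0,0, 65,0,-60,0,0, 65,0,-60,0,0, 65,0,0,0,0, 65,0,0,0,0, 65,0,0,0,0]';python3 -c "
from h import *
a,_=snap('top','t21');b,_=snap('side','s21')
cv2.imwrite('pics/c21.png',np.vstack([cv2.resize(a[168:240,225:355],(780,432),interpolation=cv2.INTER_CUBIC)[:,:,::-1]]))
cv2.imwrite('pics/c21b.png',np.vstack([cv2.resize(b[140:240,240:320],(480,600),interpolation=cv2.INTER_CUBIC)[:,:,::-1]]))"
```

```text
t: 54.2
tcp_pos: [0.471, -0.0703, 0.1859]
tcp_rot: [-0.0, 0.998, -0.07, -0.0]
contact_force: [0.1, -0.0, -0.1]
width: 0.0652
t: 55.2
tcp_pos: [0.4505, 0.0801, 0.307]
tcp_rot: [0.0, 0.998, -0.071, 0.0]
contact_force: [1.5, 0.6, -0.6]
width: 0.0649
t: 56.2
tcp_pos: [0.4933, 0.3749, 0.3064]
tcp_rot: [0.0, 0.998, -0.07, 0.0]
contact_force: [-0.2, 0.5, -0.1]
width: 0.0651
```

View pics/c21.png

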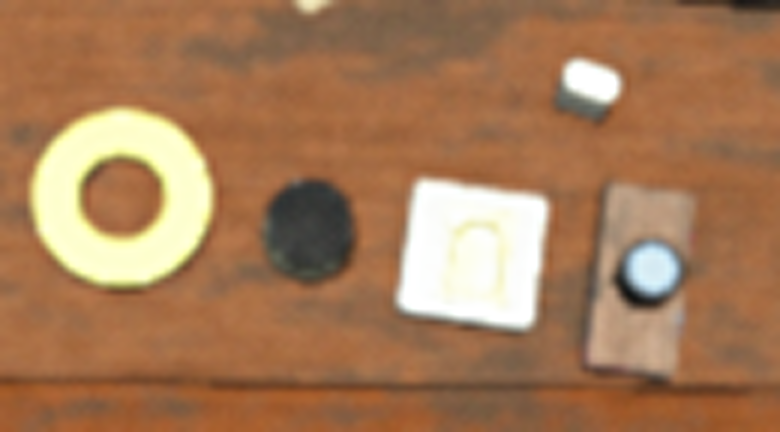

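View pics/c21b.png

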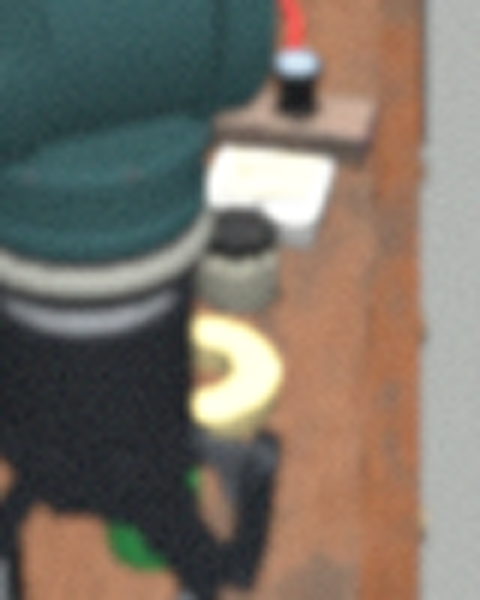

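Looks right; now the numbers, with the tile contrast stretched (blue channel).

```bash
python3 - <<'E'
from h import *
a=cv2.imread('pics/t21.png')
c=cv2.resize(a[192:242,288:358],None,fx=11,fy=11,interpolation=cv2.INTER_CUBIC)
b=np.clip((c[:,:,0].astype(float)-170)*3,0,255).astype(np.uint8)
cv2.imwrite('pics/c22a.png',b[:330,:330]); cv2.imwrite('pics/c22.png',np.hstack([cv2.cvtColor(cv2.resize(b[30:360,20:350],(400,400)),cv2.COLOR_GRAY2BGR)]))
cv2.imwrite('pics/c22c.png',c)
cv2.imwrite('pics/c22j.png',cv2.resize(a[192:222,260:290],None,fx=14,fy=14,interpolation=cv2.INTER_CUBIC))
E
```

```text
(no output)
```

View pics/c22a.png

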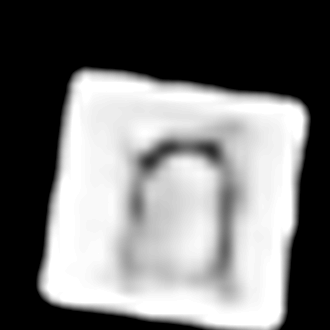

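View pics/c22c.png

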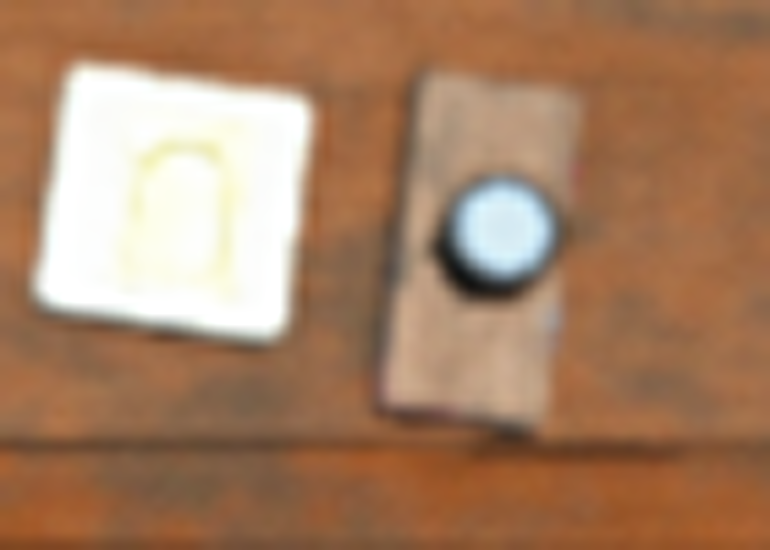

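View pics/c22j.png

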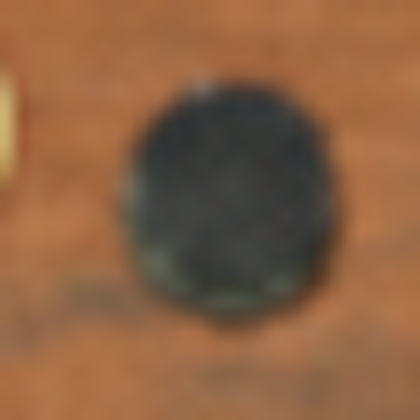

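```bash
python3 - <<'E'
from h import *
A=np.mean([bot.snapshot('top')[0].astype(float) for _ in range(16)],0)
np.save('pics/avg.npy',A)
# rectify to steel-frame map at z=.027
def rect(A,cx,cy,z,half=.05,n=400):
    g=np.linspace(-half,half,n); X,Y=np.meshgrid(g,g) # cols -> -y, rows -> -x
    P=np.c_[(cx-Y).ravel(),(cy-X).ravel(),np.full(n*n,z)]
    m=proj('top',P).reshape(n,n,2).astype(np.float32)
    return cv2.remap(A.astype(np.float32),m[:,:,0],m[:,:,1],cv2.INTER_CUBIC)
R=rect(A,.455,-.162,.027)
y=(R[:,:,0]+R[:,:,1])/2-R[:,:,2]
print(A[200:220,295:312].max((0,1)))
v=np.clip(y*6,0,255).astype(np.uint8)
v2=np.clip((R[:,:,2]-200)*4.6,0,255).astype(np.uint8)
cv2.imwrite('pics/c23.png',np.hstack([v,v2]))
E
```

```text
[255. 255. 255.]
```

View pics/c23.png

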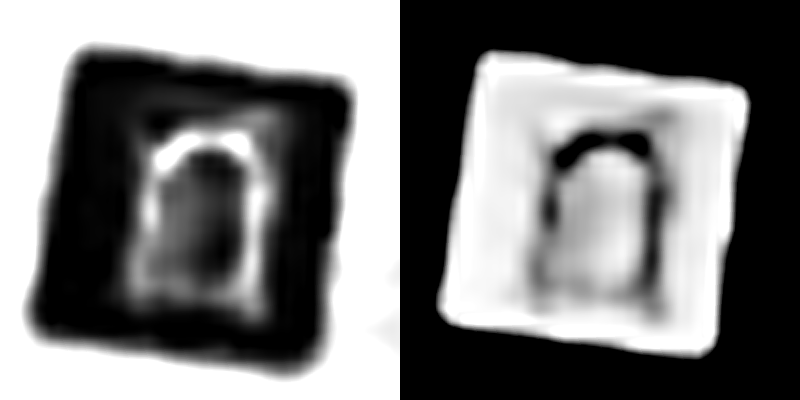

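```bash
python3 - <<'E'
from h import *
def q(X,z,u0=288,v0=192,S=11,n='top'):
    P=atz(n,(np.array(X,float)+.5)/S-.5+[u0,v0],z)*1000
    c=P.mean(0); d1=P[1]-P[0]+P[2]-P[3]; d2=P[3]-P[0]+P[2]-P[1]
    print(c.round(1),np.degrees(np.arctan2(d1[1],d1[0])).round(1),np.degrees(np.arctan2(d2[1],d2[0])).round(1),np.linalg.norm(d1)/2,np.linalg.norm(d2)/2); return c
s=q([(66,60),(318,100),(290,343),(33,305)],.022)
b=q([(422,70),(583,90),(548,425),(384,410)],.024)
l=atz('top',[((502+.5)/11-.5+288,(228+.5)/11-.5+192)],.059)[0]*1000;print('loupe',l)
j=atz('top',[(276.2,204.7)],.05)[0]*1000;print('jar',j)
T=np.array([487.,27.8])
a=np.radians(-8);ex=np.array([np.cos(a),np.sin(a)]);ey=np.array([-ex[1],ex[0]])
for n,p in(('buff',b),('loupe-buff',l-b+s),('jar',j),('tape',T)): d=p[:2]-s[:2]; print(n,d@ex,d@ey)
im=np.load('pics/avg.npy')
for k,w,f,z in(('steel',(285,325,192,230),lambda c:c[:,:,2]>140,.022),('tape',(224,266,180,222),lambda c:c[:,:,0]>165,.018),('eraser',(312,334,172,187),lambda c:c[:,:,2]>150,.05),('pliers',(360,412,198,220),lambda c:(c[:,:,0]>c[:,:,1]+90)&(c[:,:,0]>150),.01)):
    r=hexh(im.astype(np.uint8),w,f,'top',z); print(k,np.round(r[1][0],1),np.round(r[1][1],1),round(r[1][2],1))
P=proj('side',[[*l[:2]/1000,.059],[*j[:2]/1000,.05]]);print(P.round(1), ((P-[240,140])*6).round())
E
```

```text
[ 454.7 -161.8   22. ] -98.3 172.2 75.04310660372117 73.33902957138736
[ 441.5 -251.1   24. ] -95.7 172.3 47.45000284220607 100.83933559661446
loupe [ 440.86489008 -250.36553882   59.        ]
jar [465.00469963 -72.31689862  50.        ]
buff -0.5780739171637568 -90.210423686488
loupe-buff -0.7770613059720166 0.6123324014961602
jar -2.2298340203329077 90.07740394586624
tape 5.6178303637380465 192.2811259456418
steel [ 455. -161.] [75.3 75. ] 81.9
tape [495.3  29.4] [117.9 137. ] 0.6
eraser [ 543.7 -222.7] [31.5 20.1] 69.2
pliers [ 465.4 -408. ] [ 46.3 100.9] 0.6
[[289.9 150.4]
 [280.4 176.9]] [[299.  62.]
 [242. 222.]]
```

```bash
python3 - <<'E'
from h import *
D0=np.load('pics/t21.npy'); Ds=np.load('pics/s21.npy')
def cl(n,D,u0,u1,v0,v1,zmin,zmax):
    uv=[(u,v) for v in range(v0,v1) for u in range(u0,u1)]
    P=dep(n,uv,D)*1000; ok=(P[:,2]>zmin)&(P[:,2]<zmax)&(D[v0:v1,u0:u1].ravel()>0); P=P[ok]
    print(n,len(P),P.mean(0).round(1),P.min(0).round(1),P.max(0).round(1), 'mid',((P.min(0)+P.max(0))/2).round(1))
cl('top',D0,262,292,190,222,40,60)   # jar
cl('top',D0,322,346,200,225,50,66)   # loupe
cl('top',D0,318,344,172,190,40,60)
cl('side',Ds,268,290,165,195,44,60)
D1=np.load('pics/top0.npy'); cl('top',D1,165,195,198,230,40,60)
for t in('t21',):
    im=cv2.imread(f'pics/{t}.png'); S=14
    c=cv2.resize(im[192:222,260:290],None,fx=S,fy=S,interpolation=cv2.INTER_CUBIC)
    for th in(70,80,90,100):
        m=(c[:,:,2]<th).astype(np.uint8); cs,_=cv2.findContours(m,0,1); k=max(cs,key=cv2.contourArea); print(th,cv2.boundingRect(k),cv2.minEnclosingCircle(k))
E
```

```text
top 176 [464.7 -72.6  48.3] [442.1 -94.2  40. ] [487.2 -49.8  58.7] mid [464.6 -72.   49.4]
top 86 [ 440.1 -251.3   57.8] [ 425.9 -266.    50.9] [ 455.7 -236.6   64.5] mid [ 440.8 -251.3   57.7]
top 46 [ 542.5 -223.2   47.9] [ 532.  -236.5   40.8] [ 555.4 -209.7   55.3] mid [ 543.7 -223.1   48. ]
side 85 [467.7 -66.5  49.5] [448.5 -90.9  44.1] [485.5 -46.3  53.3] mid [467.  -68.6  48.7]
top 180 [435.9 237.2  48.5] [413.  214.9  40.2] [459.1 260.9  56.3] mid [436.  237.9  48.2]
70 (144, 92, 183, 208) ((234.2010040283203, 198.7842254638672), 108.21330261230469)
80 (137, 90, 192, 225) ((238.3067626953125, 202.0410614013672), 113.14034271240234)
90 (133, 87, 199, 233) ((238.85650634765625, 203.40806579589844), 116.67452239990234)
100 (129, 85, 207, 239) ((237.08648681640625, 204.08203125), 119.74948120117188)
```

The jar measures about 4 mm short of the line (towards the robot). There is time, so I'll regrasp it and mend that.

```bash
python3 -c "
from h import *
plan(475.3,-69,300,-8)"; python3 -m pendant '[72,0,50,0,0, 72,5,55,0,0, 72,5,55,0,0, 72,5,55,0,0, 72,5,55,0,0, 72,5,55,0,0, 72,5,55,0,0, 72,5,55,0,0]'; python3 -m pendant '[72,5,4,0,0, 72,0,0,0,0, 72,0,0,0,0, 72,0,0,0,0, 72,0,0,0,0, 72,0,0,0,0, 72,0,0,0,0, 72,0,0,0,0]';python3 -c "
from h import *
plan(475.3,-69,240,-8)"
```

```text
yaw -8.0 turn 0.0001 after-turn shift [ 44.1 443.1   6. ] before-turn [ 44.  443.1   6. ] world d [ -18. -445.   -6.]
t 57.1 w 64.8 F [0.1 0.  0.1] tilt [-0. -0. -1.] j [ 0.52  0.47  0.    1.1  -0.    2.23]
t: 58.1
tcp_pos: [0.4671, -0.0614, 0.3062]
tcp_rot: [0.0, 0.998, -0.07, 0.0]
contact_force: [0.2, 0.4, -0.0]
width: 0.072
t: 59.1
tcp_pos: [0.4719, -0.0644, 0.306]
tcp_rot: [-0.0, 0.998, -0.07, -0.0]
contact_force: [-0.1, 0.3, -0.5]
width: 0.0718
yaw -8.0 turn -0.0 after-turn shift [ 4.1  4.1 66. ] before-turn [ 4.1  4.1 66. ] world d [  3.4  -4.6 -66. ]
t 59.1 w 71.8 F [-0.1  0.3 -0.5] tilt [-0.  0. -1.] j [-0.31  0.24 -0.37  0.97 -0.    1.4 ]
```

```bash
python3 -m pendant '[72,4.1,4.1,20,0, 72,0,0,35,0, 72,0,0,30,0, 72,0,0,0,0, 72,0,0,0,0, 72,0,0,15,0, 72,0,0,12,0, 72,0,0,6,0]'; python3 -m pendant '[72,0,0,0,0, 60,0,0,0,0, 52,0,0,0,0, 40,0,0,0,0, 40,0,0,0,0, 40,0,0,0,0, 40,0,0,0,0, 40,0,0,0,0]' 25; python3 -m pendant '[40,0,0,-3,0, 40,0,-1,0,0, 40,0,0,0,0, 40,0,0,3,0, 40,0,0,0,0, 40,0,0,0,0, 55,0,0,0,0, 65,0,0,0,0]'; python3 -m pendant '[65,0,0,0,0, 65,0,0,0,0, 65,0,0,-10,0, 65,0,0,-30,0, 65,0,0,-40,0, 65,0,0,-40,0, 65,-20,-30,0,0, 65,-20,-55,0,0]';python3 -m pendant '[65,0,-60,0,0, 65,0,-60,0,0, 65,0,-60,0,0, 65,0,-60,0,0, 65,-50,-30,0,0, 65,-60,0,0,0, 65,-60,0,0,0, 65,0,0,0,0]';python3 -c "
from h import *
a,_=snap('top','t24');b,_=snap('side','s24')
cv2.imwrite('pics/c24.png',np.vstack([cv2.resize(a[168:240,225:355],(780,432),interpolation=cv2.INTER_CUBIC)[:,:,::-1]]))
cv2.imwrite('pics/c24b.png',np.vstack([cv2.resize(b[140:240,240:320],(480,600),interpolation=cv2.INTER_CUBIC)[:,:,::-1]]))"
```

```text
t: 60.1
tcp_pos: [0.4754, -0.069, 0.188]
tcp_rot: [0.0, 0.998, -0.07, 0.0]
contact_force: [-0.2, 0.1, 0.3]
width: 0.0721
t: 61.1
tcp_pos: [0.4753, -0.069, 0.1884]
tcp_rot: [0.0, 0.998, -0.07, 0.0]
contact_force: [-3.1, 0.7, 7.2]
width: 0.0479
t: 62.1
tcp_pos: [0.4755, -0.068, 0.1878]
tcp_rot: [-0.0, 0.998, -0.07, -0.0]
contact_force: [-0.2, 0.2, 0.2]
width: 0.065
t: 63.1
tcp_pos: [0.4475, 0.0218, 0.3091]
tcp_rot: [0.0, 0.997, -0.071, 0.001]
contact_force: [1.1, 0.4, -0.8]
width: 0.0651
t: 64.1
tcp_pos: [0.3135, 0.3128, 0.3088]
tcp_rot: [0.0, 0.998, -0.068, -0.0]
contact_force: [0.2, 0.5, -0.2]
width: 0.0648
```

View pics/c24.png

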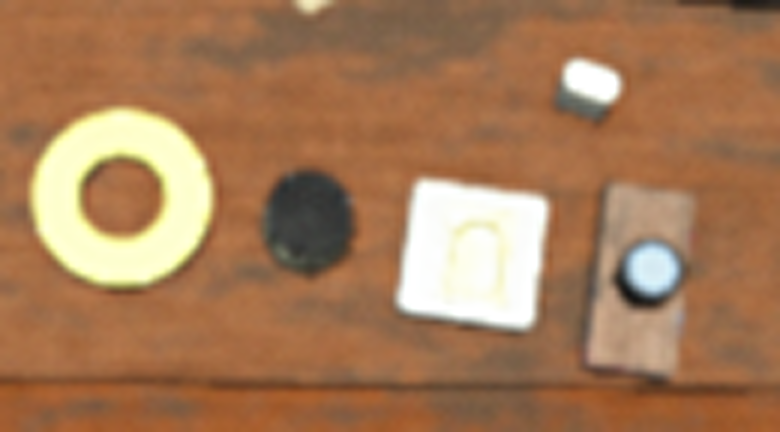

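View pics/c24b.png

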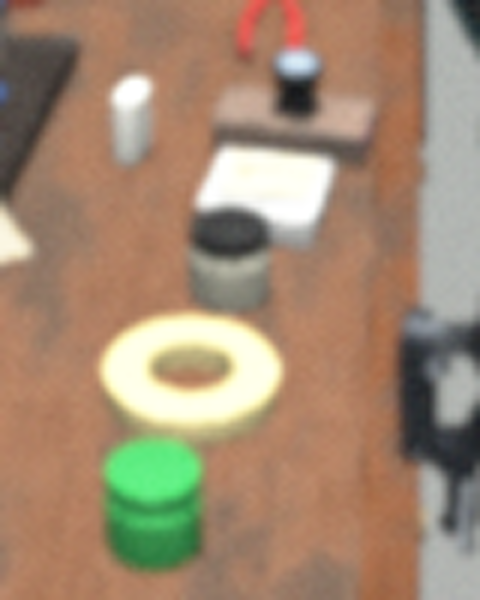

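```bash
python3 - <<'E'
from h import *
def cl(n,D,u0,u1,v0,v1,zmin,zmax):
    uv=[(u,v) for v in range(v0,v1) for u in range(u0,u1)]
    P=dep(n,uv,D)*1000; ok=(P[:,2]>zmin)&(P[:,2]<zmax)&(D[v0:v1,u0:u1].ravel()>0); P=P[ok]
    print(n,len(P),P.mean(0).round(1), 'mid',((P.min(0)+P.max(0))/2).round(1))
for t,s in(('t21','s21'),('t24','s24')):
    D=np.load(f'pics/{t}.npy');Ds=np.load(f'pics/{s}.npy')
    cl('top',D,262,292,190,222,40,60);cl('side',Ds,268,290,165,195,44,60)
    cl('top',D,322,346,200,225,50,66)
E
```

```text
top 176 [464.7 -72.6  48.3] mid [464.6 -72.   49.4]
side 85 [467.7 -66.5  49.5] mid [467.  -68.6  48.7]
top 86 [ 440.1 -251.3   57.8] mid [ 440.8 -251.3   57.7]
top 172 [469.4 -72.7  49. ] mid [470. -72.  49.]
side 98 [474.5 -66.   49.2] mid [474.7 -69.5  48.5]
top 83 [ 440.1 -251.3   57.9] mid [ 440.4 -252.    58.3]
```

```bash
python3 -c "
from bench import bot
s=bot.read_state();print(s['t'],abs(s['joint_vel']).max() if hasattr(s['joint_vel'],'max') else s['joint_vel']);print(bot.job_done())"
```

```text
64.2 0.027260682348270768
the job is handed in; nothing more can be done
None
```

The bench is set out as asked, and I handed the job in at 64.2 s. I placed the buffing block, loupe, tile and jar in that order. The block was about 4 mm off level and the jar about 4–5 mm off the line at first, so I regrasped and shifted each once.

Last checks, from the camera pictures:
- **Buffing block:** gap to the steel block about 3 cm (centres 90 mm apart), level with it to about 1 mm, sides parallel within about 1–2°.
- **Loupe:** standing upright, within about 1 mm of the buffing block's middle.
- **Tile:** flat on the steel, about 2–3 mm right of its middle and about 2° off square. The contrast on the bright steel was poor, so this is the least certain reading, and I left it as it was.
- **Jar:** standing at about (471, −70) mm, on the steel–tape line. It clears the steel by about 32 mm and the tape by about 28 mm. The two cameras disagreed by about 5 mm on it, so I used the mean.
- **Left in place:** the steel block, eraser and pliers measured the same to within 1 mm. One automatic reading of the tape failed, picking up the wood around it; by eye in the pictures the tape had not moved.
- **Robot:** clear of everything; the highest force in the readings at the end of each call was about 13 N.

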